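# Set out the pipe-bracket kit in its nests

## Robot

A 7-joint arm with a two-finger parallel gripper is mounted at the origin on a cart in front of the work surface, level with it; the furniture and walls round the work are solid. World frame = base frame: x ahead of the robot, y to its left, z up, the work surface at z = 0. Lengths are in m, angles in rad, forces in N, time in s.
With the tool pointing down it reaches from about 0.425 to 0.925 m from the base axis. Payload 6.8 kg.
Tool frame: the origin (TCP) lies on the centre line of the jaws, within the pads' length; the fingertips stand 19 mm ahead of it and the grasp point (between the pads) is the TCP (r.tip_extent is the y of the fingertips in the tool frame, in m); y points along the fingers, z is the direction in which the jaws open and shut, and the axes are right-handed (so a half turn about y gives the same grasp; the last joint's range is limited). The gripper opens to 85 mm and grips with 20 to 120 N. Pads are 22 mm wide; open, the fingers measure 114 mm over their backs; the gripper's body (76 mm by 85 mm) begins 54 mm behind the grasp point. The pads swing forward as they close: fully open they stand 13 mm farther back than shut.
Start: joints at [-1.216, 0.477, 0.022, 1.555, -0.011, 1.109, -0.083], TCP at [0.301, 0.604, 0.216] pointing down, gripper open.
Joint ranges: [-2.96, 2.96], [-0.34, 2.1], [-1.41, 1.46], [0.24, 2.44], [-1.37, 4.51], [0.17, 1.92], [-2.96, 2.96]. Speed limits (rad/s): [2.39, 2.39, 3.14, 3.14, 3.14, 3.14, 3.14].

## Interface

Orientations are given as a rotation vector (axis times angle).
In Python, from bench import r gives the robot as it stands. The module is installed in compiled form; this text tells all that it offers.
- The arm moves only by the tool jog_arm, never from a script. Its argument "motion" is a list of rows, each a list of 3 entries, a list of its own where there are three numbers: the opening, from 0 (shut) to 1 (fully open), then the shift along the tool's x, y, z in m, then the turn, a rotation vector about the tool's x, y, z in degrees. A call has 1 to 10 rows; each row shifts and turns the commanded pose from where the row before left it, along the tool's axes as they then stand; what a row does not reach is not made up. A row lasts 1/12 s, in which the tool goes at most 41.7 mm and 7.16 degrees, less where a joint would pass 70% of its speed; a pose out of reach is approached as far as the arm can. A call with a gripper value outside its range is refused whole. The fingers move at their own pace and stop on an object; "force" is the grip in N (left out, the last holds). Time passes only in rows, so rows that do not move let the fingers close. It gives the time, the measured TCP pose, the force and the opening at its end, in the units of the state.
- r.get_obs(): the state, without advancing time (a new reading comes with each control period).
- r.grab_frame(name): name is "scene" or "top" or "wrist"; returns a dict with "image" (480x640x3 uint8, red, green, blue), "range_z" (480x640 float32, m along the optical axis (not along the pixel's ray), 0 where there is no reading), "fx", "fy", "cx", "cy" (pixels), "xyz" and "orientation" of the camera in the world. Camera axes: x right, y down, z forward; pixel columns grow to the right and rows downward; lengths in m; the calibration is good to about 2 mm. A picture is of the moment at which its call begins.
- r.hand_in(): hands the job in, once; it reports no verdict.
The state is a dict: "clock": time; "joints": joint angles; "qvel": joint speeds; "tau": joint torques, N m; "tcp_pos": TCP position; "orientation": TCP orientation; "contact_force": force on the tool from outside, world axes, zero at the start; "moment": the same for the moment, N m; "grip_width": finger opening in m.
Only numpy, scipy, OpenCV 4.12 (cv2) and the standard library are available. Lean on these libraries where they do the work, as an engineer would, in place of code of your own. Each camera call takes 0.05 s, during which the arm holds its last target.

## Task

Set out the kit for the pipe-bracket job: put the hole saw, the hex bolt, the pipe nipple and the flat bar off-cut that lie among the plywood nests each in the nest made to its shape - hole saw standing in the round one, bolt standing on its head in the hexagonal one, pipe nipple lying centred in the V saddle, flat bar lying flat inside the oblong one. Leave the brass fitting and the cold chisel that stand and lie among them where they are.

Things in the scene. Friction and masses are not known exactly. Their poses are not given: they have to be found in the camera images.
- hole_saw_mid (a point): Dark grey hole saw standing on its teeth: a cup 50 mm in diameter and 35 mm high, with a thin bright arbor in the middle that rises to 61 mm (grasp the cup, not the arbor). The point is on its axis, 18 mm above its underside; z is up, the yaw means nothing.
- big_bolt_mid (a point): Rusty hex bolt standing upright on its head, 74 mm high: head 29 mm across flats (33 mm over corners) and 12 mm thick, below; threaded shank 19 mm in diameter above it. The point is on its axis, 37 mm above its underside; z is up. (Another such bolt, and other scrap, at the far right corner of the bench is out of reach and not part of the job.)
- pipe_nipple_mid (a point): Grey galvanised pipe nipple, a tube 27 mm in diameter and 80 mm long, lying on its side (it can roll). The point is its centre, 13.6 mm above what it lies on; its y axis runs along the tube, and it may have rolled about that axis.
- flat_bar_mid (a point): Brown flat steel bar off-cut, 32 mm wide (its x), 85 mm long (its y), 10 mm thick, lying flat. The point is its centre, 5 mm above its underside.
- round_seat (a point): Round nest: a plywood plate 84 x 84 mm, 4 mm thick, fixed to the bench, with a ring on it of 66 mm inner diameter, its top 10 mm above the bench. The point is the centre of its floor, 4 mm above the bench.
- hex_seat (a point): Hexagonal nest: a plywood plate 70 x 70 mm, 4 mm thick, fixed to the bench, with a hexagonal frame on it, 46 mm across flats inside, its top 10 mm above the bench. The point is the centre of its floor, 4 mm above the bench. The bolt head fits at any yaw.
- vee_seat (a point): V saddle: a plywood plate 56 x 100 mm, fixed to the bench, with two wooden 90-degree V-blocks (tops 20 mm above the bench) that hold a tube lying along its y axis; they stand 29 mm either side of the middle, each 14 mm thick, with 44 mm clear between them for the fingers. The point is where the centre of the seated nipple comes to lie, 25 mm above the bench; y runs along the groove.
- oblong_seat (a point): Oblong nest: a plywood plate 54 x 107 mm, 4 mm thick, fixed to the bench, with a rectangular rim, 46 mm (its x) by 99 mm (its y) inside, its top 10 mm above the bench; the two long sides of the rim are open over the middle 50 mm, so that fingers can go down beside the bar. The point is the centre of its floor, 4 mm above the bench.
- brass_fitting_mid (a point): Bystander: turned brass hose tail standing on its 42 mm flange, 56 mm high, body 34 mm in diameter; loose, not to be moved. The point is on its axis, half-way up.
- cold_chisel_mid (a point): Bystander: dark cold chisel 150 mm long (its y), about 17 mm thick, lying down; loose, not to be moved. The point is its centre.
Mind the look-alikes: they are no part of the job. There is more than one size of the part that bears hole_saw_mid; the job needs the larger.

How it is judged:
At the end, for the whole second after the job is handed in: Saw and bolt upright on the floors of the round and hexagonal nests (within 12 mm of centre); nipple down in both V-blocks (8 mm across, 15 mm along, 0.15 rad); bar flat on the floor of the oblong nest (10 mm each way, 0.25 rad); all at rest; brass fitting and chisel not moved over 20 mm (horizontal distance between hole_saw_mid and round_seat below 0.012 m and z of hole_saw_mid in the frame of round_seat between 0.014 and 0.0215 m and angle between each of hole_saw_mid, big_bolt_mid's own z axis and vertical below 0.1 rad and horizontal distance between big_bolt_mid and hex_seat below 0.012 m and z of big_bolt_mid in the frame of hex_seat between 0.033 and 0.0405 m and x of pipe_nipple_mid in the frame of vee_seat between -0.008 and 0.008 m and y of pipe_nipple_mid in the frame of vee_seat between -0.015 and 0.015 m and z of pipe_nipple_mid in the frame of vee_seat between -0.004 and 0.004 m and angle between the y axis of pipe_nipple_mid and the y axis of vee_seat, either way round below 0.15 rad and x of flat_bar_mid in the frame of oblong_seat between -0.01 and 0.01 m and y of flat_bar_mid in the frame of oblong_seat between -0.01 and 0.01 m and z of flat_bar_mid in the frame of oblong_seat between 0.002 and 0.0075 m and angle between flat_bar_mid's own z axis and vertical below 0.08 rad and angle between the y axis of flat_bar_mid and the y axis of oblong_seat, either way round below 0.25 rad and linear speed of each of hole_saw, big_bolt, pipe_nipple, flat_bar below 0.02 m/s); the robot touches nothing.
It fails at once if the brass fitting is moved more than 20 mm (distance of brass_fitting_mid from where it was at the start of the episode above 0.02 m).
It fails at once if the cold chisel is moved more than 20 mm (distance of cold_chisel_mid from where it was at the start of the episode above 0.02 m).
It also fails if it takes over 112 s, if anything falls off the work surface, if the arm or the gripper's body presses on something with over 40 N, if the wrist force passes 120 N, or if a joint passes its speed limit or range.

## Working session

There is one attempt and no reset: what is moved stays moved. The work goes in short steps, Python scripts to look and compute and a tool call to move; the robot and the scene stay as the last step left them, time stands still between calls to the robot, and variables do not carry over. Pictures are saved under pics/ and viewed, and the job is handed in when it is done.

Besides the shell and the picture viewer there is one more tool, called after "Emit:" in YAML: its name, and indented under it one key for each argument. jog_arm: Moves the arm, as the interface text tells. Its arguments: {"type":"object","properties":{"motion":{"type":"array","items":{"type":"array"}},"force":{"type":"number"}},"required":["motion"]}

```bash
mkdir -p pics; cat > h.py <<'E'
import numpy as np, cv2
from scipy.spatial.transform import Rotation as R
from bench import r
def grab(n):
    f=r.grab_frame(n); np.savez('last_%s.npz'%n,**{k:np.array(v) for k,v in f.items()}); return f
def load(n): return dict(np.load('last_%s.npz'%n))
def cloud(f):
    z=f['range_z']; v,u=np.mgrid[0:480,0:640]
    p=np.stack([(u-f['cx'])/f['fx']*z,(v-f['cy'])/f['fy']*z,z],-1)
    o=np.array(f['orientation']); 
    M=R.from_rotvec(o).as_matrix() if o.size==3 else o
    w=p@M.T+np.array(f['xyz']); w[z<=0]=np.nan; return w
def save(n,im): cv2.imwrite('pics/'+n,cv2.cvtColor(im,cv2.COLOR_RGB2BGR))
E
python3 - <<'E'
from h import *
o=r.get_obs(); print(o, r.tip_extent)
for n in ['top','scene','wrist']:
    f=grab(n); save(n+'0.png',f['image']); print(n,f['fx'],f['cx'],f['cy'],f['xyz'],f['orientation'])
E
```

```text
{'clock': 0.0, 'joints': array([-1.21608967,  0.47778481,  0.02236789,  1.55644927, -0.0114925 ,
        1.10923362, -0.08311787]), 'qvel': array([ 0.00136977, -0.00060811,  0.00041494,  0.00151329,  0.00059078,
       -0.00084582, -0.00153733]), 'tau': array([-3.87600539e-04, -5.96449077e+01,  1.60789825e+00, -2.81181407e+01,
        1.24704026e-02,  9.47870139e-03, -1.08855065e-05]), 'tcp_pos': array([0.30112725, 0.60344456, 0.21533743]), 'orientation': array([-1.54189364,  0.3632012 , -0.36279823]), 'contact_force': array([-0.75847274, -0.02742613, -0.2708976 ]), 'moment': array([ 0.0200439 , -0.03599546, -0.02053472]), 'grip_width': 0.08549390990133424} 0.019
top 558.7031381115534 327.3696819042075 237.31703820704004 [ 0.45325993 -0.15641424  0.8911828 ] [-2.17235621  2.17560809 -0.19069676]
scene 523.2556853317125 321.645027517434 236.49674467114443 [ 0.05779581 -0.76836815  0.44641443] [-1.90885758  0.75865816 -0.43958499]
wrist 347.09275903793355 315.9810629375392 238.36679432447355 [0.23062689 0.63857255 0.37208795] [2.4353124  1.50519863 0.23556222]
```

View pics/top0.png

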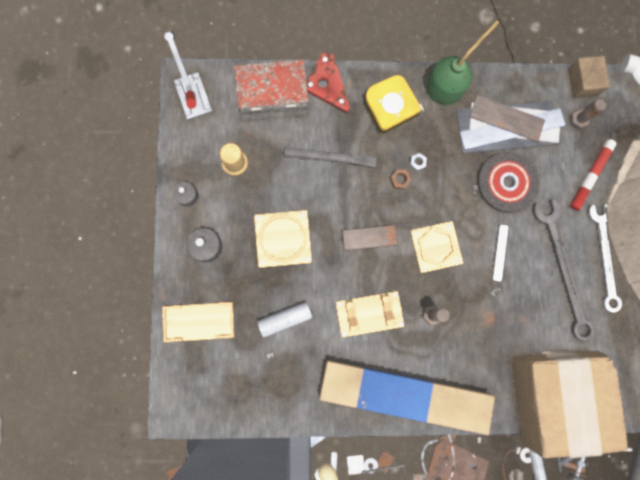

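View pics/scene0.png

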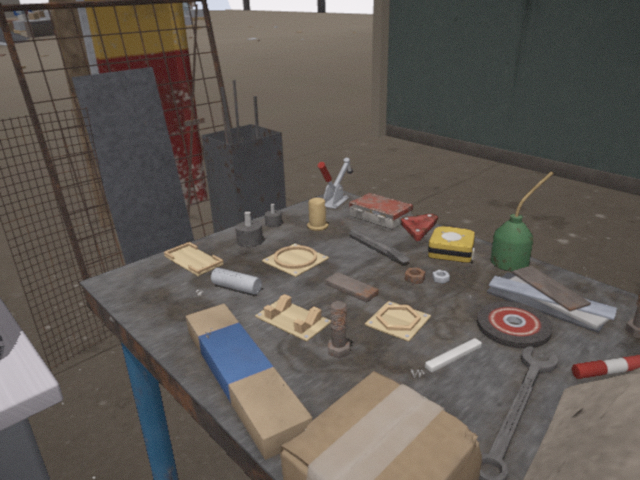

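View pics/wrist0.png

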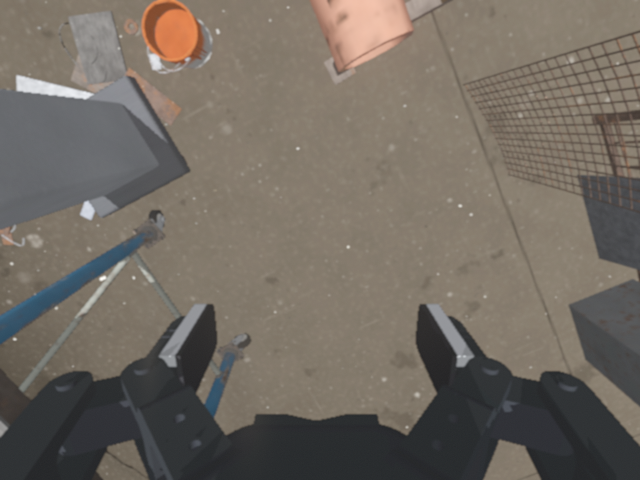

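The top view shows the small saw at (186,193) and the large one at (204,244). The other parts are the brass fitting (233,158), chisel (330,157), bar (370,238), nipple (285,319) and bolt (435,315). The nests are round (283,238), hex (437,246), vee (370,313) and oblong (198,322). Next I'll measure them.

```bash
python3 - <<'E'
from h import *
f=load('top'); w=cloud(f); im=f['image']
# bench plane check
for (u,v) in [(300,280),(180,280),(470,330),(250,400),(400,140)]:
    print('bench',u,v,w[v-3:v+4,u-3:u+4].reshape(-1,3).mean(0).round(4))
regs={'bigsaw':(180,220,230,270),'smallsaw':(165,172,205,212),'brass':(212,135,255,182),'chisel':(278,140,385,175),'bar':(335,218,405,258),'nipple':(250,295,320,342),'bolt':(412,288,460,335),'round':(245,200,322,275),'hex':(405,215,470,280),'vee':(328,283,410,345),'obl':(155,295,242,350)}
Z=w[...,2]
for k,(a,b,c,d) in regs.items():
    p=w[b:d,a:c].reshape(-1,3); m=p[:,2]>0.0025; q=p[m]
    if len(q)==0: print(k,'none');continue
    (cx,cy),(s1,s2),ang=cv2.minAreaRect((q[:,:2]*1000).astype(np.float32))
    print(k,len(q),'rect c',round(cx,1),round(cy,1),'size',round(s1,1),round(s2,1),'ang',round(ang,1),'z pct',np.percentile(q[:,2],[5,50,90,100]).round(4))
crop=np.hstack([cv2.resize(im[140:345,150:330],None,fx=2.2,fy=2.2,interpolation=cv2.INTER_CUBIC),cv2.resize(im[140:345,320:480],None,fx=2.2,fy=2.2,interpolation=cv2.INTER_CUBIC)])
save('crop0.png',crop)
E
```

```text
bench 300 280 [ 5.021e-01 -1.523e-01 -5.000e-04]
bench 180 280 [ 5.025e-01  3.660e-02 -2.000e-04]
bench 470 330 [ 4.219e-01 -4.232e-01 -4.000e-04]
bench 250 400 [ 3.174e-01 -7.570e-02 -3.000e-04]
bench 400 140 [ 7.336e-01 -3.175e-01 -2.000e-04]
bigsaw 979 rect c 558.7 -0.8 size 78.9 77.6 ang 1.0 z pct [0.0042 0.034  0.0367 0.0655]
smallsaw 496 rect c 643.5 32.2 size 62.7 60.2 ang 1.9 z pct [0.003  0.0238 0.0264 0.0446]
brass 706 rect c 701.4 -42.9 size 67.4 75.1 ang 88.3 z pct [0.0032 0.0532 0.0577 0.0605]
chisel 1045 rect c 703.0 -203.2 size 57.6 170.9 ang 0.3 z pct [0.003  0.0133 0.0167 0.0201]
bar 1137 rect c 569.7 -264.3 size 62.3 112.3 ang 2.2 z pct [0.0037 0.0103 0.0125 0.0159]
nipple 999 rect c 443.1 -129.1 size 107.4 71.5 ang 88.9 z pct [0.0031 0.0251 0.0281 0.0314]
bolt 471 rect c 451.5 -367.0 size 70.8 74.7 ang 0.1 z pct [0.0028 0.0328 0.0752 0.0783]
round 2613 rect c 571.4 -125.4 size 119.6 121.7 ang 0.8 z pct [0.0028 0.005  0.0101 0.0153]
hex 1807 rect c 555.0 -372.9 size 104.7 103.8 ang 89.9 z pct [0.0028 0.0051 0.0104 0.0147]
vee 2200 rect c 449.3 -261.2 size 129.4 95.9 ang 89.6 z pct [0.0028 0.0051 0.0188 0.0246]
obl 2305 rect c 437.0 5.6 size 132.5 83.4 ang 89.8 z pct [0.0028 0.0049 0.0098 0.0157]
```

View pics/crop0.png

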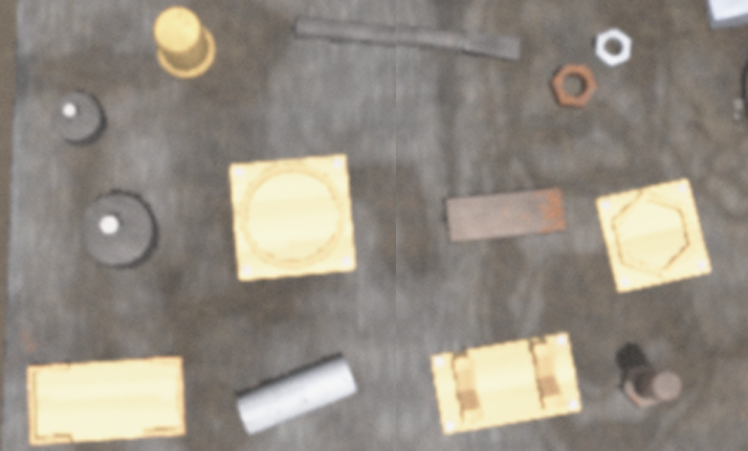

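```bash
cat >> h.py <<'E'
def plane(f,uv,z):
    uv=np.atleast_2d(uv).astype(float); o=np.array(f['orientation']); M=R.from_rotvec(o).as_matrix() if o.size==3 else o
    d=np.stack([(uv[:,0]-f['cx'])/f['fx'],(uv[:,1]-f['cy'])/f['fy'],np.ones(len(uv))],-1)@M.T
    c=np.array(f['xyz']); return c+d*((z-c[2])/d[:,2])[:,None]
def blob(mask,box):
    a,b,c,d=box; m=np.zeros_like(mask); m[b:d,a:c]=mask[b:d,a:c]
    n,l,s,ct=cv2.connectedComponentsWithStats(m.astype(np.uint8)); k=1+np.argmax(s[1:,4]); v,u=np.where(l==k); return np.stack([u,v],-1)
def rect(xy):
    (cx,cy),(a,b),g=cv2.minAreaRect((xy[:,:2]*1000).astype(np.float32))
    # angle of long axis vs world x, deg
    if a<b: g+=90; a,b=b,a
    g=(g+90)%180-90
    return np.round([cx,cy,a,b,g],1)
E
python3 - <<'E'
from h import *
f=load('top'); im=f['image'].astype(int); w=cloud(f)
hsv=cv2.cvtColor(f['image'],cv2.COLOR_RGB2HSV)
ply=(im[...,0]>150)&(im[...,0]-im[...,2]>40)
for k,b in {'round':(245,200,322,275),'hex':(405,215,470,280),'vee':(328,283,410,345),'obl':(155,295,242,350)}.items():
    uv=blob(ply,b); print(k,len(uv),rect(plane(f,uv,0.004)))
zf=cv2.medianBlur(f['range_z'],5); w2=cloud(dict(f,range_z=zf))
def h(box,lo,hi):
    a,b,c,d=box; m=np.zeros((480,640),bool); m[b:d,a:c]=((w2[...,2]>lo)&(w2[...,2]<hi))[b:d,a:c]; return m
for k,box,lo,hi,zt in [('bigsaw',(180,220,230,270),.025,.1,.035),('smallsaw',(165,172,205,212),.015,.1,.025),('brass',(212,135,255,182),.045,.1,.056),('chisel',(278,140,385,175),.008,.1,.015),('bar',(335,218,405,258),.005,.1,.01),('nipple',(250,295,320,342),.01,.1,.02),('bolttop',(412,288,460,335),.06,.1,.074),]:
    uv=blob(h(box,lo,hi),box); p=plane(f,uv,zt); print(k,len(uv),rect(p),'mean',(p.mean(0)*1000).round(1), 'pix',uv.mean(0).round(1),'ztop',np.nanmedian(w[uv[:,1],uv[:,0],2]).round(4))
E
```

```text
round 1807 [ 568.4 -124.3   86.7   86.5  -84.8]
hex 1372 [ 555.4 -372.    72.9   72.5  -77.4]
vee 1913 [ 448.5 -262.4  102.2   58.2  -80.8]
obl 1420 [437.6   6.2 110.1  56.7 -86.6]
bigsaw 848 [554.7  -4.2  48.8  47.8 -89.9] mean [554.8  -4.2  35. ] pix [203.  244.4] ztop 0.0343
smallsaw 413 [637.   28.2  34.8  34.2  46.7] mean [637.   28.2  25. ] pix [184.5 192.9] ztop 0.0242
brass 391 [690.7 -46.2  33.1  31.9   0.9] mean [690.7 -46.3  56. ] pix [230.6 154.5] ztop 0.0562
chisel 879 [ 700.1 -199.9  148.4   17.8   84. ] mean [ 700.1 -201.7   15. ] pix [330.8 156.6] ztop 0.014
bar 1054 [ 569.2 -263.1   85.    32.4  -84.1] mean [ 569.2 -263.1   10. ] pix [369.4 237.5] ztop 0.0105
nipple 917 [ 440.4 -128.5   80.4   26.8  -68.6] mean [ 440.3 -128.4   20. ] pix [284.3 319.5] ztop 0.0255
bolttop 182 [ 446.8 -360.    21.5   21.    44.5] mean [ 446.7 -360.    74. ] pix [441.8 314.9] ztop 0.0741
```

```bash
cat >> h.py <<'E'
def st():
    o=r.get_obs(); M=R.from_rotvec(o['orientation']).as_matrix(); return o,M
def plan(x,y,z,psi=None,ref=None):
    """shift in tool axes at present, mm; turn about tool y to bring jaw axis to psi (deg, mod 180)"""
    o,M=st(); p=o['tcp_pos']; d=(np.array([x,y,z])-p)*1000
    Z=M[:,2]; cur=np.degrees(np.arctan2(Z[1],Z[0]))
    print('t %.2f tcp'%o['clock'],(p*1000).round(1),'psi %.1f'%cur,'tilt(y axis)',M[:,1].round(3),'F',np.round(o['contact_force'],1),'grip %.4f'%o['grip_width'])
    turn=0
    if psi is not None:
        turn=-((psi-cur+90)%180-90)
    print(' shift tool now mm',(M.T@d).round(1),' turn y deg %.1f'%turn)
    if turn:
        M2=M@R.from_rotvec([0,np.radians(turn),0]).as_matrix(); print(' shift after turn',(M2.T@d).round(1))
E
python3 - <<'E'
from h import *
plan(.555,-.004,.15,0)
f=load('top'); w=cloud(f)
for n,b in {'wood':(330,370,490,425),'card':(525,365,615,450)}.items():
    a,bb,c,d=b; p=w[bb:d,a:c].reshape(-1,3); print(n,np.nanpercentile(p[:,2],[10,50,95,99.5]).round(3),'y',np.nanmax(p[p[:,2]>.03][:,1]).round(3),'x',np.nanmax(p[p[:,2]>.03][:,0]).round(3))
E
```

```text
t 0.15 tcp [301.2 603.6 215.6] psi 63.5 tilt(y axis) [-0.    -0.001 -1.   ] F [-0.4  0.6 -0.4] grip 0.0853
 shift tool now mm [ 498.4   66.2 -430.2]  turn y deg 63.5
 shift after turn [607.5  66.2 253.9]
wood [-0.001  0.03   0.033  0.034] y -0.198 x 0.365
card [0.074 0.087 0.09  0.092] y -0.484 x 0.375
```

Emit:
jog_arm:
  motion:
    - [1, [0, 0, 0], [0, 7.06, 0]]
    - [1, [0, 0, 0], [0, 7.06, 0]]
    - [1, [0, 0, 0], [0, 7.06, 0]]
    - [1, [0, 0, 0], [0, 7.06, 0]]
    - [1, [0, 0, 0], [0, 7.06, 0]]
    - [1, [0, 0, 0], [0, 7.06, 0]]
    - [1, [0, 0, 0], [0, 7.06, 0]]
    - [1, [0, 0, 0], [0, 7.06, 0]]
    - [1, [0, 0, 0], [0, 7.06, 0]]
  force: 40

```text
clock: 0.9
tcp_pos: [0.3012, 0.6038, 0.2159]
orientation: [-1.207, 1.214, -1.215]
contact_force: [-0.6, 0.2, -0.6]
grip_width: 0.0856
```

Emit:
jog_arm:
  motion:
    - [1, [0.02, 0, 0.008], [0, 0, 0]]
    - [1, [0.036, 0, 0.015], [0, 0, 0]]
    - [1, [0.038, 0, 0.016], [0, 0, 0]]
    - [1, [0.038, 0, 0.016], [0, 0, 0]]
    - [1, [0.038, 0, 0.016], [0, 0, 0]]
    - [1, [0.038, 0, 0.016], [0, 0, 0]]
    - [1, [0.038, 0, 0.016], [0, 0, 0]]
    - [1, [0.038, 0, 0.016], [0, 0, 0]]
    - [1, [0.038, 0, 0.016], [0, 0, 0]]
    - [1, [0.038, 0, 0.016], [0, 0, 0]]

```text
clock: 1.73
tcp_pos: [0.4522, 0.2418, 0.2163]
orientation: [-1.209, 1.21, -1.21]
contact_force: [0.1, -0.0, 0.6]
grip_width: 0.0852
```

```bash
python3 - <<'E'
from h import *
plan(.555,-.004,.12,0)
E
```

```text
t 1.73 tcp [452.2 241.8 216.3] psi -0.0 tilt(y axis) [-0.  0. -1.] F [ 0.1 -0.   0.6] grip 0.0852
 shift tool now mm [245.8  96.2 103. ]  turn y deg -0.0
 shift after turn [245.9  96.2 102.8]
```

Emit:
jog_arm:
  motion:
    - [1, [0.034, 0.009, 0.0145], [0, 0, 0]]
    - [1, [0.034, 0.009, 0.0145], [0, 0, 0]]
    - [1, [0.034, 0.009, 0.0145], [0, 0, 0]]
    - [1, [0.034, 0.009, 0.0145], [0, 0, 0]]
    - [1, [0.034, 0.009, 0.0145], [0, 0, 0]]
    - [1, [0.034, 0.009, 0.0145], [0, 0, 0]]
    - [1, [0.03, 0.009, 0.011], [0, 0, 0]]
    - [1, [0.012, 0.003, 0.005], [0, 0, 0]]
    - [1, [0, 0, 0], [0, 0, 0]]

```text
clock: 2.48
tcp_pos: [0.5548, -0.0069, 0.1495]
orientation: [-1.208, 1.214, -1.216]
contact_force: [0.2, -0.2, -0.4]
grip_width: 0.0852
```

```bash
python3 - <<'E'
from h import *
plan(.555,-.004,.031,0)
f=grab('wrist'); save('wrist1.png',f['image'])
f=grab('scene'); save('scene1.png',f['image'])
E
```

```text
t 2.48 tcp [554.8  -6.9 149.5] psi -0.4 tilt(y axis) [-0.001 -0.002 -1.   ] F [ 0.2 -0.2 -0.4] grip 0.0852
 shift tool now mm [ -3.2 118.5   0.3]  turn y deg -0.4
 shift after turn [ -3.2 118.5   0.3]
```

View pics/wrist1.png

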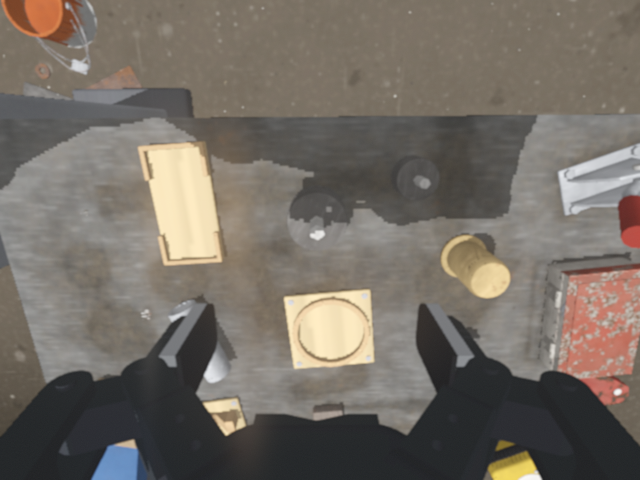

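View pics/scene1.png

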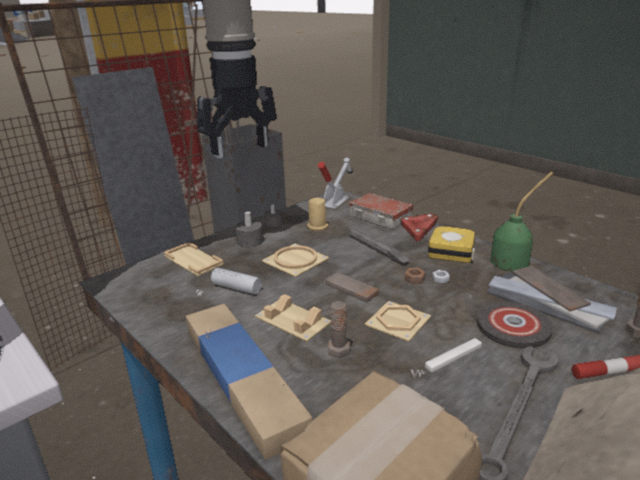

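The wrist view agrees with the layout: big saw (318,225), small saw (417,180), round nest (330,328), oblong (185,205). I'll check the saw and nests against the top-camera figures using this camera.

```bash
python3 - <<'E'
from h import *
f=load('wrist'); w=cloud(f); im=f['image'].astype(int)
ply=(im[...,0]>150)&(im[...,0]-im[...,2]>40)
for k,b in {'round':(280,285,380,372),'obl':(130,135,232,270)}.items():
    uv=blob(ply,b); print(k,len(uv),rect(plane(f,uv,0.004)))
zf=cv2.medianBlur(f['range_z'],5); w2=cloud(dict(f,range_z=zf))
for k,box,lo,hi,zt in [('bigsaw',(270,170,370,270),.03,.045,.035),('small',(380,140,450,215),.02,.03,.025),('brass',(430,220,520,310),.05,.065,.056)]:
    a,b,c,d=box; m=(w2[...,2]>lo)&(w2[...,2]<hi); uv=blob(m,box); p=plane(f,uv,zt); print(k,len(uv),rect(p),p.mean(0).round(4),np.median(w[uv[:,1],uv[:,0],2]).round(4))
E
```

```text
round 6095 [ 567.9 -124.7   86.5   85.   -84.8]
obl 7570 [436.7   3.4 110.1  58.6 -86.7]
bigsaw 2572 [555.4  -2.9  48.5  48.4  44.4] [ 0.5552 -0.0017  0.035 ] nan
small 1328 [636.5  29.4  34.   33.8 -42.2] [0.6362 0.0297 0.025 ] nan
brass 1345 [ 6.895e+02 -4.430e+01  3.370e+01  3.270e+01 -4.000e-01] [ 0.6895 -0.0441  0.056 ] nan
```

Emit:
jog_arm:
  motion:
    - [1, [-0.0035, 0.03, 0], [0, 0, 0]]
    - [1, [0, 0.03, 0], [0, 0, 0]]
    - [1, [0, 0.03, 0], [0, 0, 0]]
    - [1, [0, 0.02, 0], [0, 0, 0]]
    - [1, [0, 0.008, 0], [0, 0, 0]]
    - [1, [0, 0, 0], [0, 0, 0]]
    - [0, [0, 0, 0], [0, 0, 0]]
    - [0, [0, 0, 0], [0, 0, 0]]
    - [0, [0, 0, 0], [0, 0, 0]]
    - [0, [0, 0, 0], [0, 0, 0]]
  force: 40

```text
clock: 3.42
tcp_pos: [0.5557, 0.0015, 0.0336]
orientation: [-1.207, 1.208, -1.21]
contact_force: [-0.3, -0.4, -0.4]
grip_width: 0.0391
```

Emit:
jog_arm:
  motion:
    - [0, [0, 0, 0], [0, 0, 0]]
    - [0, [0, 0, 0], [0, 0, 0]]
    - [0, [0, 0, 0], [0, 0, 0]]

```text
clock: 3.67
tcp_pos: [0.5549, 0.0013, 0.0325]
orientation: [-1.208, 1.21, -1.21]
contact_force: [0.9, -0.6, -0.4]
grip_width: 0.0005
```

```bash
python3 - <<'E'
from h import *
plan(.568,-.1245,.066,0)
f=grab('scene'); save('scene2.png',cv2.resize(f['image'][60:300,150:400],None,fx=2,fy=2))
E
```

```text
t 3.67 tcp [554.9   1.3  32.5] psi -0.1 tilt(y axis) [ 0.  0. -1.] F [ 0.9 -0.6 -0.4] grip 0.0005
 shift tool now mm [125.7 -33.5  13.3]  turn y deg -0.1
 shift after turn [125.8 -33.5  13.1]
```

View pics/scene2.png

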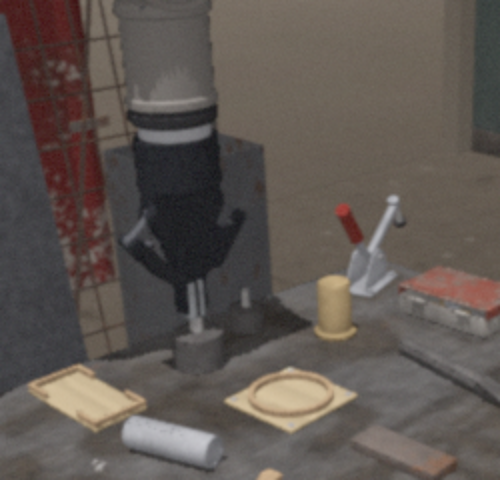

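```bash
python3 - <<'E'
from h import *
f=grab('wrist'); a=f['image']
f2=grab('top'); b=cv2.resize(f2['image'][130:370,140:340],None,fx=2,fy=2)
save('c3.png',np.hstack([cv2.resize(a,(400,300)),b[:300,:400]]))
w=cloud(load('scene')); 
for v in range(200,250,4):
    u=248; print(u,v,w[v,u].round(3))
E
```

```text
248 200 [ 0.556 -0.008  0.086]
248 204 [ 0.555 -0.008  0.078]
248 208 [ 0.555 -0.008  0.07 ]
248 212 [ 0.555 -0.007  0.062]
248 216 [ 0.553 -0.008  0.055]
248 220 [ 0.553 -0.007  0.046]
248 224 [ 0.554 -0.004  0.036]
248 228 [ 0.548 -0.012  0.033]
248 232 [ 0.54  -0.023  0.031]
248 236 [ 0.54  -0.022  0.022]
248 240 [ 0.538 -0.023  0.015]
248 244 [ 0.538 -0.022  0.006]
248 248 [ 0.536 -0.023 -0.001]
```

View pics/c3.png

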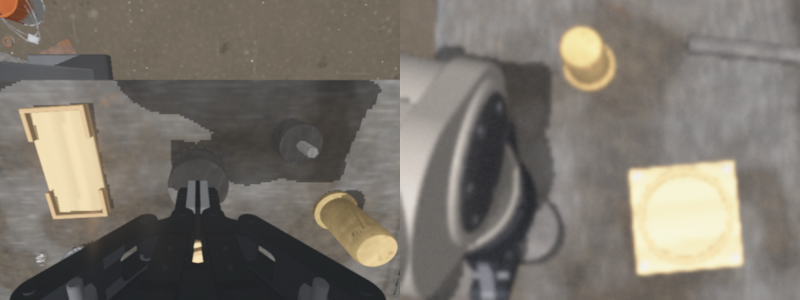

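```bash
python3 - <<'E'
from h import *
f=load('wrist'); a=f['image']; s=load('scene'); b=s['image']
save('c4.png',np.hstack([cv2.resize(a[230:390,240:400],(480,480),interpolation=cv2.INTER_CUBIC),cv2.resize(b[170:260,205:265],(320,480),interpolation=cv2.INTER_CUBIC)]))
print(r.get_obs()['tcp_pos'],r.get_obs()['grip_width'])
w=cloud(f)
for v in range(250,400,10):
    print(v,[tuple((w[v,u]*1000).round(0)) for u in (285,300,316,332,345)])
E
```

```text
[0.55476378 0.00125151 0.03232145] -6.885359163276245e-05
250 [(np.float64(538.0), np.float64(14.0), np.float64(8.0)), (np.float64(547.0), np.float64(19.0), np.float64(23.0)), (np.float64(555.0), np.float64(21.0), np.float64(27.0)), (np.float64(563.0), np.float64(19.0), np.float64(23.0)), (np.float64(571.0), np.float64(16.0), np.float64(12.0))]
260 [(np.float64(540.0), np.float64(15.0), np.float64(26.0)), (np.float64(547.0), np.float64(18.0), np.float64(33.0)), (np.float64(555.0), np.float64(18.0), np.float64(32.0)), (np.float64(563.0), np.float64(18.0), np.float64(33.0)), (np.float64(569.0), np.float64(17.0), np.float64(30.0))]
270 [(np.float64(540.0), np.float64(13.0), np.float64(33.0)), (np.float64(547.0), np.float64(13.0), np.float64(34.0)), (np.float64(555.0), np.float64(13.0), np.float64(33.0)), (np.float64(563.0), np.float64(13.0), np.float64(34.0)), (np.float64(569.0), np.float64(13.0), np.float64(33.0))]
280 [(np.float64(540.0), np.float64(7.0), np.float64(33.0)), (np.float64(547.0), np.float64(8.0), np.float64(33.0)), (np.float64(555.0), np.float64(8.0), np.float64(34.0)), 
[... 2604 characters left out ...]
.float64(560.0), np.float64(13.0), np.float64(105.0)), (np.float64(564.0), np.float64(13.0), np.float64(106.0))]
380 [(np.float64(547.0), np.float64(17.0), np.float64(115.0)), (np.float64(551.0), np.float64(17.0), np.float64(114.0)), (np.float64(555.0), np.float64(-8.0), np.float64(85.0)), (np.float64(559.0), np.float64(18.0), np.float64(116.0)), (np.float64(563.0), np.float64(18.0), np.float64(116.0))]
390 [(np.float64(548.0), np.float64(18.0), np.float64(119.0)), (np.float64(551.0), np.float64(14.0), np.float64(115.0)), (np.float64(555.0), np.float64(-85.0), np.float64(4.0)), (np.float64(559.0), np.float64(15.0), np.float64(116.0)), (np.float64(562.0), np.float64(18.0), np.float64(119.0))]
```

View pics/c4.png

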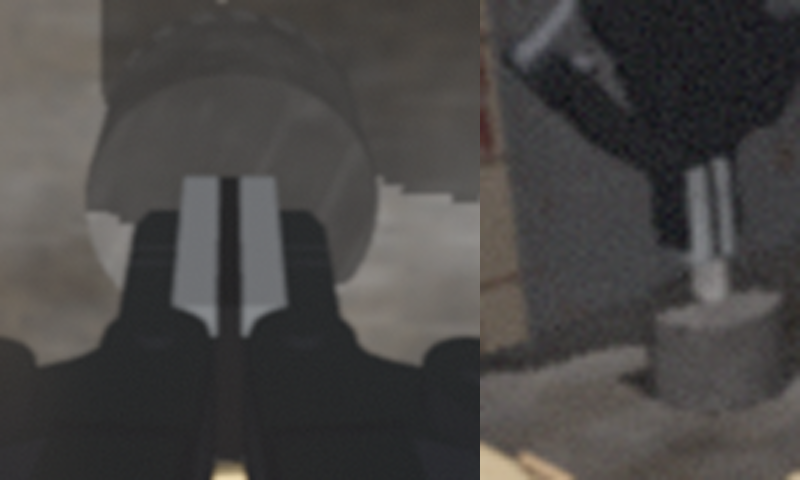

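```bash
python3 - <<'E'
from h import *
f=load('wrist'); o,M=st(); print(f['xyz'],o['tcp_pos'],M.T@(f['xyz']-o['tcp_pos']),o['contact_force'],o['grip_width'],o['joints'].round(4),o['tau'].round(1))
# start offset
p=np.array([0.30112725, 0.60344456, 0.21533743]);M0=R.from_rotvec([-1.54189364,  0.3632012 , -0.36279823]).as_matrix()
print(M0.T@(np.array([0.23062689,0.63857255,0.37208795])-p))
E
```

```text
[0.55539459 0.08006807 0.18914523] [0.55476378 0.00125151 0.03232145] [-0.07882968 -0.15681749  0.00055048] [-0.68345848  0.50540034 -0.41433313] -6.885359163276245e-05 [-0.4219  0.5601  0.3984  2.0045 -0.3511  0.6428  0.2047] [ -0.  -50.9   7.3 -17.7   0.    0.   -0. ]
[-0.07874394 -0.1567619  -0.00031724]
```

```bash
python3 - <<'E'
from h import *
f=load('wrist'); o,M=st(); C=R.from_rotvec(f['orientation']).as_matrix()
for y in (-.06,-.04,-.02,0,.019):
    P=o['tcp_pos']+M@np.array([-.011,y,0.004]); q=C.T@(P-f['xyz']); print(y,P.round(3),'px',(q[0]/q[2]*f['fx']+f['cx']).round(0),(q[1]/q[2]*f['fy']+f['cy']).round(0),q[2].round(3))
w=cloud(f)
for v in range(284,304,2): print(v,[ (w[v,u]*1000).round(0).astype(int).tolist() for u in (303,308,312,316,320,324,328)])
print('cam z axis',C[:,2])
E
```

```text
-0.06 [0.559 0.012 0.092] px 327.0 344.0 0.113
-0.04 [0.559 0.012 0.072] px 325.0 312.0 0.132
-0.02 [0.559 0.012 0.052] px 324.0 289.0 0.151
0 [0.559 0.012 0.032] px 323.0 271.0 0.17
0.019 [0.559 0.012 0.013] px 323.0 257.0 0.188
284 [[549, 6, 33], [551, 5, 33], [553, 6, 34], [555, 6, 34], [557, 5, 33], [559, 5, 33], [561, 5, 33]]
286 [[549, 5, 34], [551, 5, 34], [553, 4, 33], [555, 4, 33], [557, 5, 34], [559, 4, 33], [561, 5, 34]]
288 [[549, 3, 33], [551, 3, 34], [553, 3, 33], [555, 3, 34], [557, 4, 34], [559, 3, 33], [561, 3, 33]]
290 [[550, 12, 53], [552, 12, 53], [553, 11, 52], [555, 12, 53], [557, 12, 53], [559, 11, 52], [560, 11, 52]]
292 [[550, 12, 54], [552, 11, 53], [553, 11, 54], [555, 12, 55], [557, 11, 54], [559, 12, 54], [560, 11, 53]]
294 [[550, 11, 55], [552, 11, 56], [553, 12, 56], [555, 11, 55], [557, 11, 55], [559, 11, 56], [560, 11, 55]]
296 [[550, 12, 59], [552, 11, 57], [553, 11, 57], [555, 12, 58], [557, 11, 57], [559, 11, 57], [560, 11, 57]]
298 [[550, 12, 60], [552, 11, 58], [554, 12, 60], [555, 11, 59], [557, 11, 59], [559, 11, 59], [560, 11, 59]]
300 [[550, 11, 61], [552, 11, 61], [554, 12, 62], [555, 12, 61], [557, 12, 61], [558, 12, 61], [560, 12, 61]]
302 [[550, 12, 63], [552, 11, 62], [554, 12, 63], [555, 12, 63], [557, 11, 63], [558, 11, 62], [560, 11, 62]]
cam z axis [-0.00115951 -0.31051407 -0.95056808]
```

Emit:
jog_arm:
  motion:
    - [1, [0, 0, 0], [0, 0, 0]]
    - [1, [0, 0, 0], [0, 0, 0]]
    - [1, [0, 0, 0], [0, 0, 0]]
    - [1, [0, 0, 0], [0, 0, 0]]
    - [1, [0, 0, 0], [0, 0, 0]]
    - [1, [0, 0, 0], [0, 0, 0]]
    - [1, [0, 0, 0], [0, 0, 0]]

```text
clock: 4.4
tcp_pos: [0.5547, 0.0013, 0.0323]
orientation: [-1.209, 1.21, -1.21]
contact_force: [0.1, 0.7, 0.2]
grip_width: 0.0832
```

```bash
python3 - <<'E'
from h import *
plan(.555,-.003,.0,0)
f=grab('wrist'); a=f['image']; s=grab('scene'); b=s['image']
save('c5.png',np.hstack([cv2.resize(a,(480,360)),cv2.resize(b[130:260,195:310],(318,360),interpolation=cv2.INTER_CUBIC)]))
w=cloud(f)
for v in range(296,324,3): print(v,[ (w[v,u]*1000).round(0).tolist() for u in (195,202,208,430,436)])
E
```

```text
t 4.40 tcp [554.7   1.3  32.3] psi -0.1 tilt(y axis) [-0.  0. -1.] F [0.1 0.7 0.2] grip 0.0832
 shift tool now mm [ 4.3 32.3  0.3]  turn y deg -0.1
 shift after turn [ 4.3 32.3  0.3]
296 [[481.0, -19.0, -2.0], [486.0, -19.0, -1.0], [489.0, -19.0, -1.0], [625.0, -19.0, -1.0], [629.0, -20.0, -3.0]]
299 [[481.0, -21.0, -2.0], [485.0, -21.0, -1.0], [489.0, -21.0, -1.0], [625.0, -21.0, -1.0], [628.0, -21.0, -2.0]]
302 [[481.0, -23.0, -2.0], [509.0, 11.0, 62.0], [511.0, 12.0, 63.0], [602.0, 11.0, 62.0], [628.0, -23.0, -1.0]]
305 [[480.0, -25.0, -2.0], [509.0, 12.0, 65.0], [512.0, 11.0, 65.0], [601.0, 11.0, 65.0], [629.0, -25.0, -1.0]]
308 [[507.0, 11.0, 66.0], [510.0, 12.0, 68.0], [512.0, 11.0, 66.0], [600.0, 11.0, 67.0], [603.0, 11.0, 67.0]]
311 [[508.0, 11.0, 70.0], [511.0, 11.0, 69.0], [513.0, 12.0, 70.0], [599.0, 11.0, 69.0], [602.0, 11.0, 70.0]]
314 [[509.0, 12.0, 73.0], [511.0, 11.0, 71.0], [513.0, 11.0, 70.0], [599.0, 11.0, 71.0], [601.0, 12.0, 73.0]]
317 [[510.0, 12.0, 74.0], [512.0, 11.0, 74.0], [514.0, 10.0, 72.0], [598.0, 11.0, 74.0], [600.0, 11.0, 74.0]]
320 [[510.0, 12.0, 76.0], [513.0, 12.0, 76.0], [513.0, 8.0, 71.0], [597.0, 11.0, 76.0], [600.0, 11.0, 75.0]]
323 [[511.0, 11.0, 78.0], [513.0, 11.0, 78.0], [513.0, 7.0, 71.0], [597.0, 12.0, 79.0], [599.0, 11.0, 78.0]]
```

View pics/c5.png

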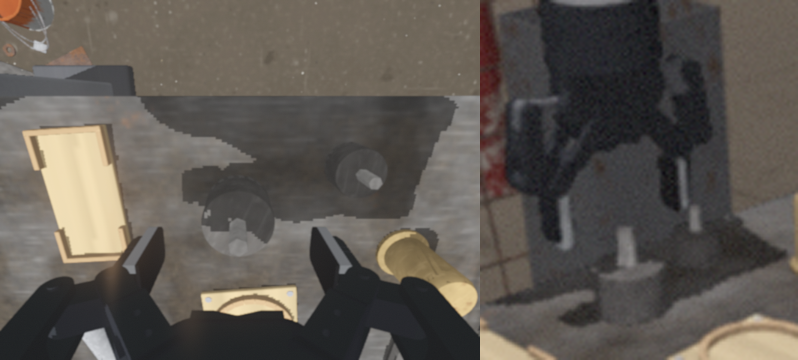

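The pads measure about 39 mm further back than the stated tool frame. With the reported TCP at z=32 mm, the tips show at z≈53 mm shut and z≈63 mm open, in both the wrist and scene cameras, and the gripper closed above the cup. From here I use tip z = TCP z + 20 mm shut, or + 31 mm open. I'll descend carefully with that and watch the force.

Emit:
jog_arm:
  motion:
    - [1, [0.0043, 0.012, 0], [0, 0, 0]]
    - [1, [0, 0.013, 0], [0, 0, 0]]
    - [1, [0, 0.01, 0], [0, 0, 0]]
    - [1, [0, 0.008, 0], [0, 0, 0]]
    - [1, [0, 0.002, 0], [0, 0, 0]]
    - [1, [0, 0, 0], [0, 0, 0]]
    - [1, [0, 0, 0], [0, 0, 0]]

```text
clock: 5.08
tcp_pos: [0.5547, -0.0031, -0.0129]
orientation: [-1.209, 1.21, -1.21]
contact_force: [-0.7, -0.3, -0.3]
grip_width: 0.0855
```

```bash
python3 - <<'E'
from h import *
plan(.555,-.003,-.013,0)
f=grab('wrist'); a=f['image']; s=grab('scene'); b=s['image']
save('c6.png',np.hstack([cv2.resize(a,(480,360)),cv2.resize(b[130:260,195:310],(318,360),interpolation=cv2.INTER_CUBIC)]))
E
```

```text
t 5.08 tcp [554.7  -3.1 -12.9] psi -0.1 tilt(y axis) [-0. -0. -1.] F [-0.7 -0.3 -0.3] grip 0.0855
 shift tool now mm [-0.1  0.1  0.3]  turn y deg -0.1
 shift after turn [-0.1  0.1  0.3]
```

View pics/c6.png

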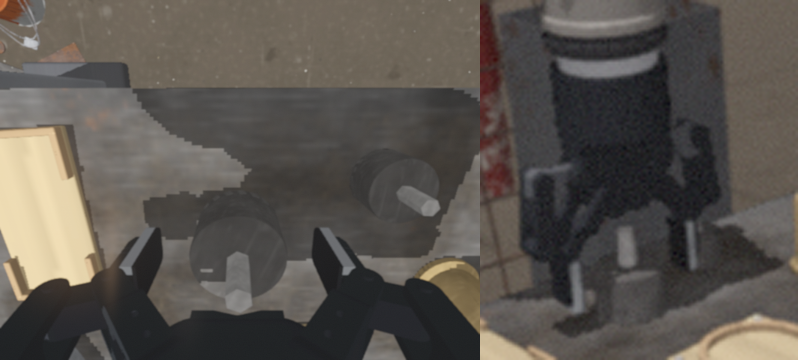

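The tips now straddle the cup, with the saw at (240,245) in the left panel. The reported z of -13 mm with no contact confirms the offset. Closing.

Emit:
jog_arm:
  motion:
    - [0, [0, 0, 0], [0, 0, 0]]
    - [0, [0, 0, 0], [0, 0, 0]]
    - [0, [0, 0, 0], [0, 0, 0]]
    - [0, [0, 0, 0], [0, 0, 0]]
    - [0, [0, 0, 0], [0, 0, 0]]
    - [0, [0, 0, 0], [0, 0, 0]]
    - [0, [0, 0, 0], [0, 0, 0]]
  force: 50

```text
clock: 5.77
tcp_pos: [0.555, -0.0029, -0.0121]
orientation: [-1.208, 1.21, -1.21]
contact_force: [-0.8, -0.1, 5.1]
grip_width: 0.0482
```

```bash
python3 - <<'E'
from h import *
plan(.568,-.1245,.02,0)
f=grab('wrist'); a=f['image']; s=grab('scene'); b=s['image']; w=cloud(f)
save('c7.png',np.hstack([cv2.resize(a,(480,360)),cv2.resize(b[130:260,195:310],(318,360),interpolation=cv2.INTER_CUBIC)]))
for v in range(280,324,4): print(v,[ (w[v,u]*1000).round(0).tolist() for u in (240,250,260)])
E
```

```text
t 5.77 tcp [555.   -2.9 -12.1] psi -0.1 tilt(y axis) [ 0.001  0.    -1.   ] F [-0.8 -0.1  5.1] grip 0.0482
 shift tool now mm [121.5 -32.1  13.1]  turn y deg -0.1
 shift after turn [121.5 -32.1  13. ]
280 [[520.0, 8.0, -2.0], [525.0, 8.0, -1.0], [530.0, 8.0, -1.0]]
284 [[520.0, 6.0, -2.0], [525.0, 6.0, -2.0], [530.0, 6.0, -1.0]]
288 [[520.0, 4.0, -1.0], [525.0, 4.0, -2.0], [529.0, 4.0, -2.0]]
292 [[520.0, 2.0, -2.0], [527.0, 7.0, 9.0], [531.0, 7.0, 9.0]]
296 [[520.0, -0.0, -2.0], [528.0, 7.0, 13.0], [531.0, 5.0, 9.0]]
300 [[519.0, -3.0, -2.0], [528.0, 7.0, 15.0], [531.0, 4.0, 10.0]]
304 [[525.0, 7.0, 19.0], [529.0, 7.0, 20.0], [533.0, 8.0, 20.0]]
308 [[525.0, 8.0, 23.0], [530.0, 8.0, 24.0], [534.0, 9.0, 27.0]]
312 [[526.0, 8.0, 27.0], [530.0, 7.0, 25.0], [535.0, 10.0, 31.0]]
316 [[527.0, 8.0, 30.0], [530.0, 7.0, 28.0], [535.0, 9.0, 32.0]]
320 [[527.0, 8.0, 32.0], [531.0, 7.0, 31.0], [535.0, 7.0, 32.0]]
```

View pics/c7.png

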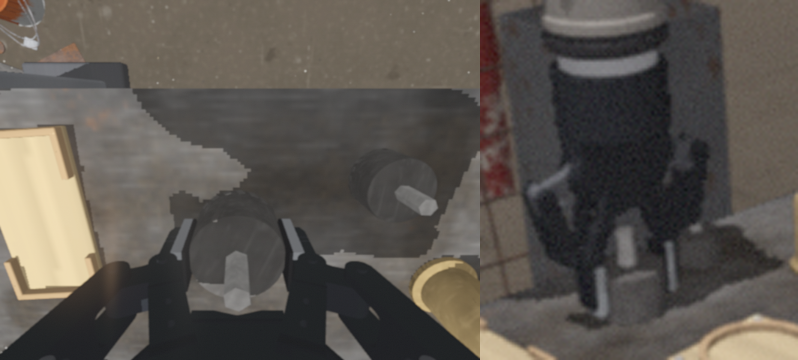

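Gripped at 48 mm on the cup. Lifting and carrying to the round nest.

Emit:
jog_arm:
  motion:
    - [0, [0, -0.012, 0], [0, 0, 0]]
    - [0, [0, -0.018, 0], [0, 0, 0]]
    - [0, [0.012, -0.01, 0.0015], [0, 0, 0]]
    - [0, [0.026, 0, 0.003], [0, 0, 0]]
    - [0, [0.03, 0, 0.003], [0, 0, 0]]
    - [0, [0.028, 0, 0.003], [0, 0, 0]]
    - [0, [0.018, 0, 0.0015], [0, 0, 0]]
    - [0, [0.0075, 0, 0.001], [0, 0, 0]]
    - [0, [0, 0, 0], [0, 0, 0]]
    - [0, [0, 0, 0], [0, 0, 0]]

```text
clock: 6.7
tcp_pos: [0.5675, -0.1241, 0.0274]
orientation: [-1.208, 1.211, -1.21]
contact_force: [0.8, -0.4, -2.1]
grip_width: 0.0479
```

```bash
python3 - <<'E'
from h import *
plan(.568,-.1245,-.007,0)
f=grab('wrist'); a=f['image']; s=grab('scene'); b=s['image']; w=cloud(f)
save('c8.png',np.hstack([cv2.resize(a,(480,360)),cv2.resize(b[130:300,215:365],(318,360),interpolation=cv2.INTER_CUBIC)]))
E
```

```text
t 6.70 tcp [ 567.5 -124.1   27.4] psi -0.1 tilt(y axis) [-0.     0.001 -1.   ] F [ 0.8 -0.4 -2.1] grip 0.0479
 shift tool now mm [ 0.4 34.4  0.5]  turn y deg -0.1
 shift after turn [ 0.4 34.4  0.5]
```

View pics/c8.png

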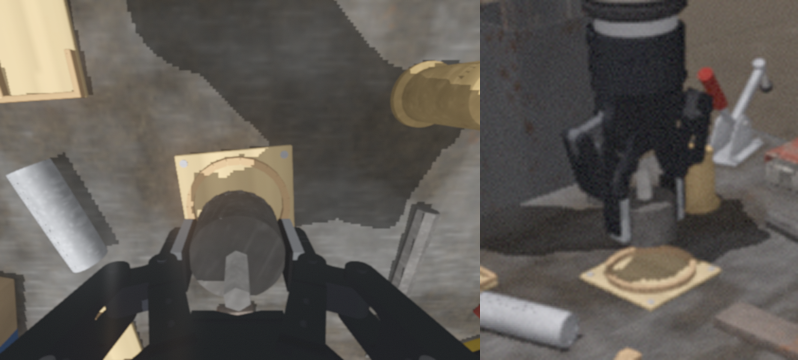

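Emit:
jog_arm:
  motion:
    - [0, [0.0005, 0.012, 0.0005], [0, 0, 0]]
    - [0, [0, 0.012, 0], [0, 0, 0]]
    - [0, [0, 0.006, 0], [0, 0, 0]]
    - [0, [0, 0.003, 0], [0, 0, 0]]
    - [0, [0, 0.0015, 0], [0, 0, 0]]
    - [0, [0, 0, 0], [0, 0, 0]]
    - [0, [0, 0, 0], [0, 0, 0]]

```text
clock: 7.38
tcp_pos: [0.5681, -0.1251, -0.0074]
orientation: [-1.209, 1.21, -1.21]
contact_force: [-0.2, 0.0, -2.2]
grip_width: 0.048
```

```bash
python3 - <<'E'
from h import *
plan(.568,-.1245,-.007,0)
s=grab('scene'); b=s['image']
save('c9.png',cv2.resize(b[130:300,215:365],(636,720),interpolation=cv2.INTER_CUBIC)[120:])
E
```

```text
t 7.38 tcp [ 568.1 -125.1   -7.4] psi -0.1 tilt(y axis) [-0. -0. -1.] F [-0.2  0.  -2.2] grip 0.0480
 shift tool now mm [-0.6 -0.4 -0.1]  turn y deg -0.1
 shift after turn [-0.6 -0.4 -0.1]
```

View pics/c9.png

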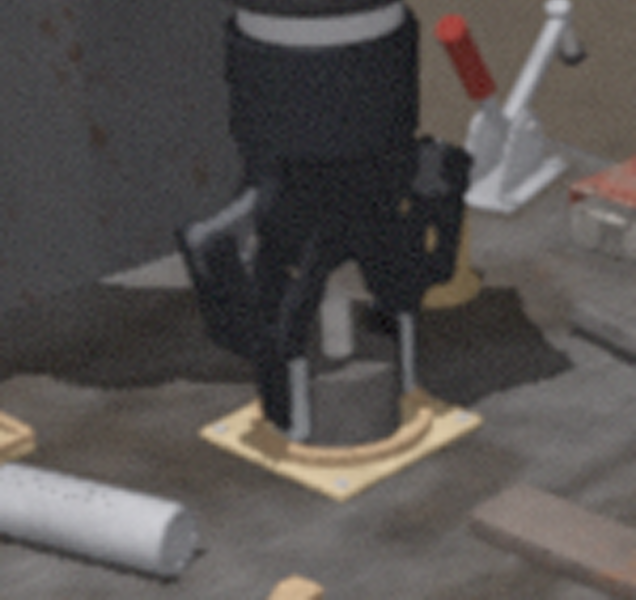

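The saw is inside the ring, about 1 mm above the floor. I'll lower a touch, release and rise.

Emit:
jog_arm:
  motion:
    - [0, [0, 0.0008, 0], [0, 0, 0]]
    - [0, [0, 0, 0], [0, 0, 0]]
    - [0.8, [0, 0, 0], [0, 0, 0]]
    - [1, [0, 0, 0], [0, 0, 0]]
    - [1, [0, 0, 0], [0, 0, 0]]
    - [1, [0, 0, 0], [0, 0, 0]]
    - [1, [0, -0.02, 0], [0, 0, 0]]
    - [1, [0, -0.035, 0], [0, 0, 0]]
    - [1, [0, -0.035, 0], [0, 0, 0]]
    - [1, [0, -0.02, 0], [0, 0, 0]]

```text
clock: 8.27
tcp_pos: [0.5695, -0.1257, 0.1053]
orientation: [-1.206, 1.208, -1.212]
contact_force: [1.3, -0.6, 0.9]
grip_width: 0.0852
```

```bash
python3 - <<'E'
from h import *
plan(.4403,-.1284,.07,21.4)
s=grab('scene'); b=s['image']
save('c10.png',cv2.resize(b[130:300,215:365],(636,720),interpolation=cv2.INTER_CUBIC)[120:])
E
```

```text
t 8.27 tcp [ 569.5 -125.7  105.3] psi -0.1 tilt(y axis) [ 0.004 -0.    -1.   ] F [ 1.3 -0.6  0.9] grip 0.0852
 shift tool now mm [   2.9   34.9 -129.3]  turn y deg -21.5
 shift after turn [ -44.7   34.9 -121.3]
```

View pics/c10.png

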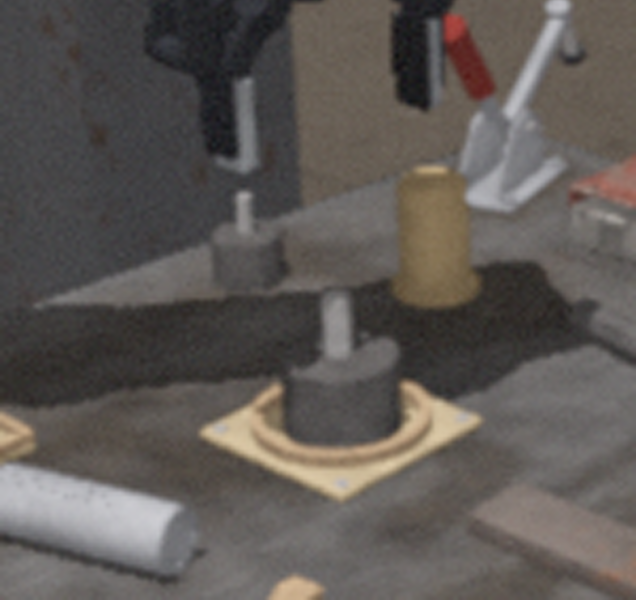

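The saw stands in the round nest. Next I'll move over the nipple.

Emit:
jog_arm:
  motion:
    - [1, [0.0005, 0, -0.015], [0, 0, 0]]
    - [1, [0.001, 0, -0.03], [0, 0, 0]]
    - [1, [0.001, 0, -0.035], [0, 0, 0]]
    - [1, [0.0005, 0, -0.03], [0, 0, 0]]
    - [1, [0, 0, -0.0175], [0, 0, 0]]
    - [1, [0, 0, 0], [0, -5.4, 0]]
    - [1, [0, 0, 0], [0, -5.4, 0]]
    - [1, [0, 0, 0], [0, -5.4, 0]]
    - [1, [0, 0, 0], [0, -5.2, 0]]
    - [1, [0, 0, 0], [0, 0, 0]]

```text
clock: 9.15
tcp_pos: [0.4406, -0.128, 0.1021]
orientation: [-1.363, 0.928, -0.928]
contact_force: [0.1, -0.3, -0.1]
grip_width: 0.0855
```

Emit:
jog_arm:
  motion:
    - [1, [0, 0, 0], [0, 0, 0]]
    - [1, [0, 0, 0], [0, 0, 0]]
    - [1, [0, 0, 0], [0, 0, 0]]

```text
clock: 9.4
tcp_pos: [0.4406, -0.1279, 0.1019]
orientation: [-1.362, 0.932, -0.932]
contact_force: [-0.4, 0.0, -0.2]
grip_width: 0.0858
```

```bash
python3 - <<'E'
from h import *
plan(.4403,-.1284,-.018,21.4)
s=grab('scene'); f=grab('wrist'); t=grab('top')
save('c11.png',np.hstack([cv2.resize(f['image'],(480,360)),cv2.resize(s['image'][120:300,170:330],(320,360))]))
# top view: saw, nipple 
zf=cv2.medianBlur(t['range_z'],5); w2=cloud(dict(t,range_z=zf))
for k,f0 in (('top',t),('wrist',f)):
  zf=cv2.medianBlur(f0['range_z'],5); w2=cloud(dict(f0,range_z=zf))
  X,Y,Z=w2[...,0],w2[...,1],w2[...,2]
  for n,c,rad,lo,hi in (('saw',(.568,-.1245),.045,.02,.045),('nip',(.4403,-.1284),.055,.008,.032)):
    m=(np.hypot(X-c[0],Y-c[1])<rad)&(Z>lo)&(Z<hi)
    if m.sum()>50: print(k,n,m.sum(),rect(w2[m]),np.nanmedian(Z[m]).round(4))
E
```

```text
t 9.40 tcp [ 440.6 -127.9  101.9] psi 21.2 tilt(y axis) [-0. -0. -1.] F [-0.4  0.  -0.2] grip 0.0858
 shift tool now mm [  0.3 119.9  -0.4]  turn y deg -0.2
 shift after turn [  0.3 119.9  -0.4]
top saw 797 [ 5.683e+02 -1.254e+02  4.940e+01  4.780e+01  1.000e-01] 0.0382
wrist saw 3590 [ 568.6 -125.1   50.4   47.1  -18.1] 0.0368
wrist nip 3897 [ 440.2 -130.2   81.    27.2  -68.8] 0.0245
```

View pics/c11.png

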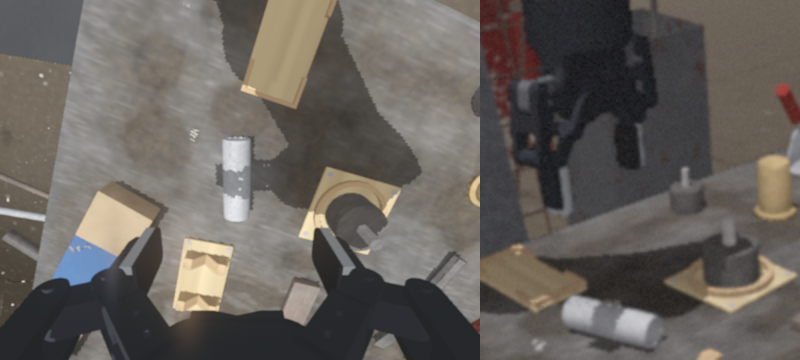

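Emit:
jog_arm:
  motion:
    - [1, [0.0012, 0.02, -0.0003], [0, 0, 0]]
    - [1, [0, 0.035, 0], [0, 0, 0]]
    - [1, [0, 0.035, 0], [0, 0, 0]]
    - [1, [0, 0.02, 0], [0, 0, 0]]
    - [1, [0, 0.01, 0], [0, 0, 0]]
    - [1, [0, 0, 0], [0, 0, 0]]
    - [1, [0, 0, 0], [0, 0, 0]]
    - [0, [0, 0, 0], [0, 0, 0]]
    - [0, [0, 0, 0], [0, 0, 0]]
    - [0, [0, 0, 0], [0, 0, 0]]
  force: 50

```text
clock: 10.38
tcp_pos: [0.4418, -0.1292, -0.0169]
orientation: [-1.362, 0.929, -0.932]
contact_force: [0.5, 0.2, 0.5]
grip_width: 0.0519
```

Emit:
jog_arm:
  motion:
    - [0, [0, 0, 0], [0, 0, 0]]
    - [0, [0, 0, 0], [0, 0, 0]]
    - [0, [0, 0, 0], [0, 0, 0]]
    - [0, [0, 0, 0], [0, 0, 0]]
    - [0, [0, 0, 0], [0, 0, 0]]
    - [0, [0, 0, 0], [0, 0, 0]]

```text
clock: 10.88
tcp_pos: [0.4421, -0.13, -0.0151]
orientation: [-1.36, 0.929, -0.933]
contact_force: [-7.6, 1.0, 36.6]
grip_width: 0.0256
```

```bash
python3 - <<'E'
from h import *
plan(.4485,-.2624,.04,9.2)
s=grab('scene'); f=grab('wrist')
save('c12.png',np.hstack([cv2.resize(f['image'],(480,360)),cv2.resize(s['image'][120:300,170:330],(320,360))]))
E
```

```text
t 10.88 tcp [ 442.1 -130.   -15.1] psi 21.3 tilt(y axis) [ 0.003  0.    -1.   ] F [-7.6  1.  36.6] grip 0.0256
 shift tool now mm [125.8 -55.2 -41.9]  turn y deg 12.1
 shift after turn [131.8 -55.2 -14.7]
```

View pics/c12.png

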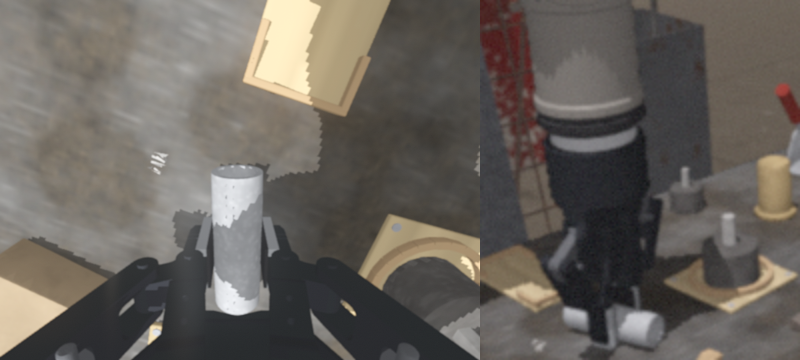

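The nipple is gripped at 25.6 mm. The 37 N reading is the fingertips resting on the bench as they swung forward, so I'm lifting straight away.

Emit:
jog_arm:
  motion:
    - [0, [0, -0.008, 0], [0, 0, 0]]
    - [0, [0, -0.02, 0], [0, 0, 0]]
    - [0, [0, -0.02, 0], [0, 0, 0]]
    - [0, [0, -0.01, 0], [0, 0, 0]]
    - [0, [0.02, 0, 0], [0, 6.05, 0]]
    - [0, [0.03, 0, -0.003], [0, 6.05, 0]]
    - [0, [0.035, 0, -0.003], [0, 0, 0]]
    - [0, [0.025, 0, -0.002], [0, 0, 0]]
    - [0, [0.014, 0, 0], [0, 0, 0]]
    - [0, [0, 0, 0], [0, 0, 0]]

```text
clock: 11.82
tcp_pos: [0.4602, -0.2555, 0.0405]
orientation: [-1.28, 1.091, -1.096]
contact_force: [-0.3, 0.2, -1.6]
grip_width: 0.0258
```

Emit:
jog_arm:
  motion:
    - [0, [0, 0, 0], [0, 0, 0]]
    - [0, [0, 0, 0], [0, 0, 0]]
    - [0, [0, 0, 0], [0, 0, 0]]

```text
clock: 12.07
tcp_pos: [0.4599, -0.2497, 0.0398]
orientation: [-1.282, 1.089, -1.087]
contact_force: [0.6, 0.1, -0.5]
grip_width: 0.0254
```

```bash
python3 - <<'E'
from h import *
plan(.4485,-.2624,-.004,9.2)
s=grab('scene'); f=grab('wrist'); t=grab('top')
save('c13.png',np.hstack([cv2.resize(f['image'],(480,360)),cv2.resize(s['image'][180:360,200:360],(320,360))]))
o,M=st()
w=cloud(dict(f,range_z=cv2.medianBlur(f['range_z'],3)))
m=(np.hypot(w[...,0]-o['tcp_pos'][0],w[...,1]-o['tcp_pos'][1])<.05)&(w[...,2]>.045)&(w[...,2]<.09)
im=f['image'].astype(int); m&=(im.min(-1)>70)&(im.max(-1)-im.min(-1)<30)
m[300:]=0
uv=blob(m,(240,150,400,420)); q=(w[uv[:,1],uv[:,0]]-o['tcp_pos'])@M; q=q[~np.isnan(q[:,0])]; print('tube in tool',np.percentile(q*1000,[1,5,50,95,99],axis=0).round(1))
ti=t['image'].astype(int); ply=(ti[...,0]>150)&(ti[...,0]-ti[...,2]>40)
fi=f['image'].astype(int); ply=(fi[...,0]>140)&(fi[...,0]-fi[...,2]>40)
E
```

```text
t 12.07 tcp [ 459.9 -249.7   39.8] psi 9.4 tilt(y axis) [-0.001  0.001 -1.   ] F [ 0.6  0.1 -0.5] grip 0.0254
 shift tool now mm [ 10.7  43.8 -13.3]  turn y deg 0.2
 shift after turn [ 10.7  43.8 -13.3]
tube in tool [[-41.5 -41.6 -16.5]
 [-41.3 -41.3 -12.1]
 [-31.7 -38.5   0.2]
 [-14.9 -17.8  12.2]
 [-10.5 -17.   17.2]]
```

View pics/c13.png

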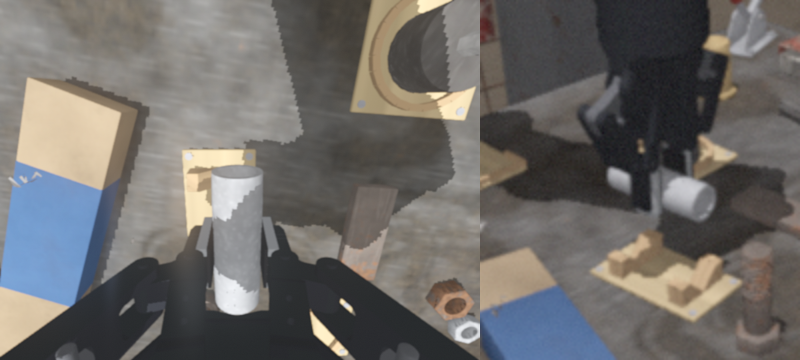

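Emit:
jog_arm:
  motion:
    - [0, [0.006, 0, -0.007], [0, 0, 0]]
    - [0, [0.006, 0, -0.0063], [0, 0, 0]]
    - [0, [0, 0, 0], [0, 0, 0]]
    - [0, [0, 0.01, 0], [0, 0, 0]]
    - [0, [0, 0.012, 0], [0, 0, 0]]
    - [0, [0, 0.008, 0], [0, 0, 0]]
    - [0, [0, 0.005, 0], [0, 0, 0]]
    - [0, [0, 0, 0], [0, 0, 0]]
    - [0, [0, 0, 0], [0, 0, 0]]
    - [0, [0, 0, 0], [0, 0, 0]]

```text
clock: 13.05
tcp_pos: [0.449, -0.2654, 0.005]
orientation: [-1.281, 1.089, -1.09]
contact_force: [0.3, 0.4, -1.8]
grip_width: 0.0256
```

```bash
python3 - <<'E'
from h import *
plan(.4485,-.2624,-.004,9.2)
s=grab('scene'); f=grab('wrist')
save('c14.png',np.hstack([cv2.resize(f['image'],(400,300)),cv2.resize(s['image'][230:350,230:390],(400,300),interpolation=cv2.INTER_CUBIC)]))
w=cloud(s)
o,M=st(); q=(w-o['tcp_pos'])@M
E
```

```text
t 13.05 tcp [ 449.  -265.4    5. ] psi 9.2 tilt(y axis) [ 0. -0. -1.] F [ 0.3  0.4 -1.8] grip 0.0256
 shift tool now mm [-3.  9.  0.]  turn y deg 0.0
 shift after turn [-3.  9.  0.]
```

View pics/c14.png

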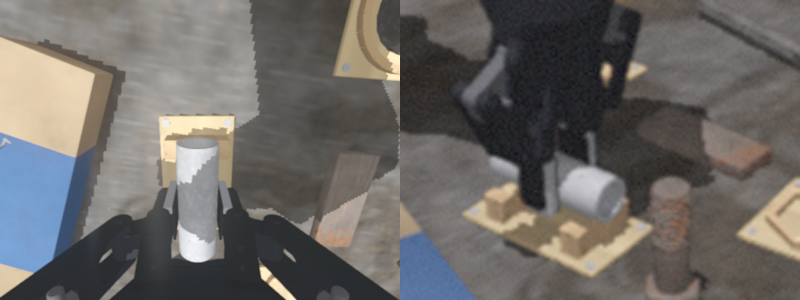

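Emit:
jog_arm:
  motion:
    - [0, [-0.0015, 0.002, 0], [0, 0, 0]]
    - [0, [0, 0.002, 0], [0, 0, 0]]
    - [0, [0, 0.001, 0], [0, 0, 0]]
    - [0, [0, 0.001, 0], [0, 0, 0]]
    - [0, [0, 0, 0], [0, 0, 0]]

```text
clock: 13.57
tcp_pos: [0.4485, -0.2638, -0.0012]
orientation: [-1.281, 1.09, -1.089]
contact_force: [0.5, -0.8, -0.7]
grip_width: 0.0256
```

Emit:
jog_arm:
  motion:
    - [0, [0, 0.001, 0], [0, 0, 0]]
    - [0, [0, 0, 0], [0, 0, 0]]
    - [0, [0, 0, 0], [0, 0, 0]]

```text
clock: 13.82
tcp_pos: [0.4486, -0.2639, -0.002]
orientation: [-1.281, 1.09, -1.09]
contact_force: [0.4, 0.9, -0.5]
grip_width: 0.0257
```

```bash
python3 - <<'E'
from h import *
plan(.4485,-.2624,-.004,9.2)
s=grab('scene'); f=grab('wrist')
save('c15.png',np.hstack([cv2.resize(f['image'][150:450,160:480],(400,375)),cv2.resize(s['image'][230:350,230:370],(437,375),interpolation=cv2.INTER_CUBIC)[:,:400]]))
E
```

```text
t 13.82 tcp [ 448.6 -263.9   -2. ] psi 9.2 tilt(y axis) [-0.  0. -1.] F [ 0.4  0.9 -0.5] grip 0.0257
 shift tool now mm [-1.5  2.   0.2]  turn y deg 0.0
 shift after turn [-1.5  2.   0.2]
```

View pics/c15.png

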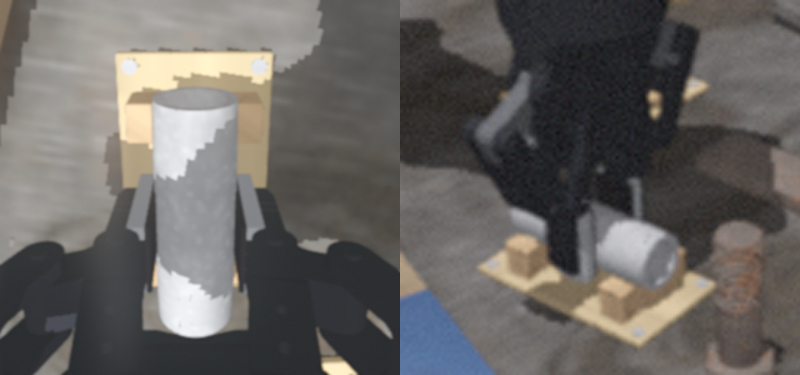

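Emit:
jog_arm:
  motion:
    - [0, [0, 0.001, 0], [0, 0, 0]]
    - [0, [0, 0.001, 0], [0, 0, 0]]
    - [0, [0, 0, 0], [0, 0, 0]]
    - [0, [0, 0, 0], [0, 0, 0]]

```text
clock: 14.25
tcp_pos: [0.4483, -0.264, -0.0036]
orientation: [-1.281, 1.09, -1.089]
contact_force: [-1.7, 0.2, 6.7]
grip_width: 0.0257
```

```bash
python3 - <<'E'
from h import *
plan(.4485,-.2624,-.004,9.2)
f=grab('wrist'); w=cloud(f); 
for (u,v) in [(300,240),(316,240),(316,260),(316,280),(316,300),(316,330),(316,350)]: print(u,v,(np.nanmedian(w[v-3:v+4,u-3:u+4].reshape(-1,3),0)*1000).round(1))
E
```

```text
t 14.25 tcp [ 448.3 -264.    -3.6] psi 9.2 tilt(y axis) [-0.  0. -1.] F [-1.7  0.2  6.7] grip 0.0257
 shift tool now mm [-1.6  0.4  0.4]  turn y deg 0.0
 shift after turn [-1.6  0.4  0.4]
300 240 [ 436.6 -225.2   36.5]
316 240 [ 442.2 -224.1   37.6]
316 260 [ 443.3 -231.5   37.7]
316 280 [ 444.5 -239.    37.8]
316 300 [ 445.9 -247.2   37.7]
316 330 [ 447.9 -259.8   37.9]
316 350 [ 449.4 -268.8   37.8]
```

The V-blocks are taking load at 6.7 N and the tube top is level at 37.8 mm (38.6 expected). Releasing.

Emit:
jog_arm:
  motion:
    - [0.6, [0, 0, 0], [0, 0, 0]]
    - [1, [0, 0, 0], [0, 0, 0]]
    - [1, [0, 0, 0], [0, 0, 0]]
    - [1, [0, 0, 0], [0, 0, 0]]
    - [1, [0, 0, 0], [0, 0, 0]]
    - [1, [0, -0.015, 0], [0, 0, 0]]
    - [1, [0, -0.03, 0], [0, 0, 0]]
    - [1, [0, -0.035, 0], [0, 0, 0]]
    - [1, [0, -0.025, 0], [0, 0, 0]]
    - [1, [0, 0, 0], [0, 0, 0]]

```text
clock: 15.13
tcp_pos: [0.4514, -0.2656, 0.1055]
orientation: [-1.278, 1.083, -1.096]
contact_force: [1.1, 0.2, 0.4]
grip_width: 0.0851
```

Emit:
jog_arm:
  motion:
    - [1, [0, 0, 0], [0, 0, 0]]
    - [1, [0, 0, 0], [0, 0, 0]]

```text
clock: 15.3
tcp_pos: [0.4482, -0.2634, 0.1005]
orientation: [-1.281, 1.09, -1.089]
contact_force: [0.2, 0.3, -0.4]
grip_width: 0.0853
```

```bash
python3 - <<'E'
from h import *
plan(.4468,-.360,.11,9.2)
s=grab('scene'); f=grab('wrist')
save('c16.png',np.hstack([cv2.resize(f['image'],(480,360)),cv2.resize(s['image'][200:360,230:372],(320,360),interpolation=cv2.INTER_CUBIC)]))
w=cloud(dict(f,range_z=cv2.medianBlur(f['range_z'],5)))
c=(.4485,-.2624); m=(np.hypot(w[...,0]-c[0],w[...,1]-c[1])<.05)&(w[...,2]>.026)&(w[...,2]<.045)
print(rect(w[m]),m.sum())
E
```

```text
t 15.30 tcp [ 448.2 -263.4  100.5] psi 9.3 tilt(y axis) [-0.001  0.001 -1.   ] F [ 0.2  0.3 -0.4] grip 0.0853
 shift tool now mm [ 95.1  -9.6 -17. ]  turn y deg 0.1
 shift after turn [ 95.1  -9.6 -16.9]
[ 448.  -263.9   81.4   26.8  -80.4] 4268
```

View pics/c16.png

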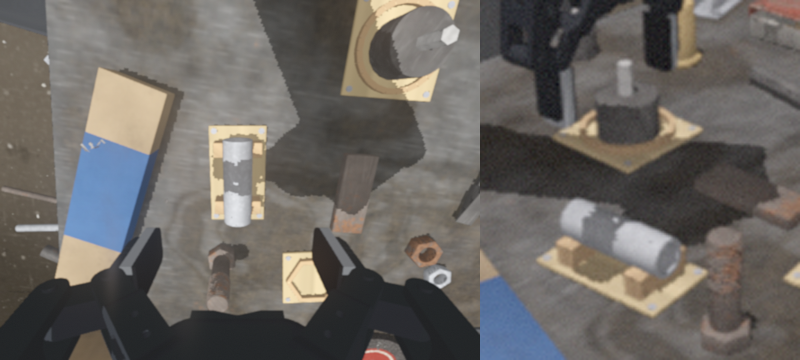

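The nipple sits at (448.0, -263.9), -80.4°, against the V target of (448.5, -262.4), -80.8°. Next I'll move over the bolt.

Emit:
jog_arm:
  motion:
    - [1, [0.012, 0, -0.002], [0, 0, 0]]
    - [1, [0.025, 0, -0.005], [0, 0, 0]]
    - [1, [0.028, 0, -0.005], [0, 0, 0]]
    - [1, [0.02, 0, -0.003], [0, 0, 0]]
    - [1, [0.01, 0, -0.002], [0, 0, 0]]
    - [1, [0, 0, 0], [0, 0, 0]]
    - [1, [0, 0, 0], [0, 0, 0]]
    - [1, [0, 0, 0], [0, 0, 0]]
    - [1, [0, 0, 0], [0, 0, 0]]

```text
clock: 16.15
tcp_pos: [0.4473, -0.3586, 0.1006]
orientation: [-1.281, 1.089, -1.087]
contact_force: [0.1, 0.3, -0.8]
grip_width: 0.0854
```

```bash
python3 - <<'E'
from h import *
plan(.4468,-.360,.008,9.2)
s=grab('scene'); f=grab('wrist')
save('c17.png',np.hstack([cv2.resize(f['image'],(480,360)),cv2.resize(s['image'][200:380,260:420],(320,360),interpolation=cv2.INTER_CUBIC)]))
for k,f in (('wrist',f),('scene',s)):
  w=cloud(f)
  for lo,hi in ((.005,.012),(.02,.04),(.04,.06),(.06,.08)):
    m=(np.hypot(w[...,0]-.447,w[...,1]+.36)<.03)&(w[...,2]>lo)&(w[...,2]<hi); q=w[m]
    print(k,lo,m.sum(),(np.median(q,0)*1000).round(1),(np.percentile(q,[5,95],axis=0)*1000).round(0)[:,:2].tolist())
  fi=f['image'].astype(int); ply=(fi[...,0]>150)&(fi[...,0]-fi[...,2]>40)
  W=ply&(np.hypot(w[...,0]-.555,w[...,1]+.372)<.06); print('hex',W.sum(),rect(w[W]))
E
```

```text
t 16.15 tcp [ 447.3 -358.6  100.6] psi 9.4 tilt(y axis) [-0.     0.001 -1.   ] F [ 0.1  0.3 -0.8] grip 0.0854
 shift tool now mm [ 1.4 92.6 -0.7]  turn y deg 0.2
 shift after turn [ 1.4 92.6 -0.7]
wrist 0.005 447 [ 444.4 -354.1   11.2] [[432.0, -368.0], [459.0, -348.0]]
wrist 0.02 203 [ 445.1 -353.8   29.9] [[437.0, -359.0], [453.0, -353.0]]
wrist 0.04 295 [ 444.6 -353.5   50.8] [[437.0, -359.0], [454.0, -352.0]]
wrist 0.06 1144 [ 445.9 -359.8   73.1] [[437.0, -370.0], [454.0, -352.0]]
hex 6623 [ 556.8 -374.6   74.1   73.7  -78.2]
scene 0.005 128 [ 438.7 -369.2    9.8] [[431.0, -376.0], [455.0, -350.0]]
scene 0.02 184 [ 439.2 -367.3   29.8] [[436.0, -370.0], [450.0, -357.0]]
scene 0.04 194 [ 439.3 -367.7   50.4] [[436.0, -371.0], [450.0, -357.0]]
scene 0.06 250 [ 441.9 -364.3   71.8] [[436.0, -371.0], [452.0, -354.0]]
hex 831 [ 561.8 -384.1   82.    44.6   10.9]
```

View pics/c17.png

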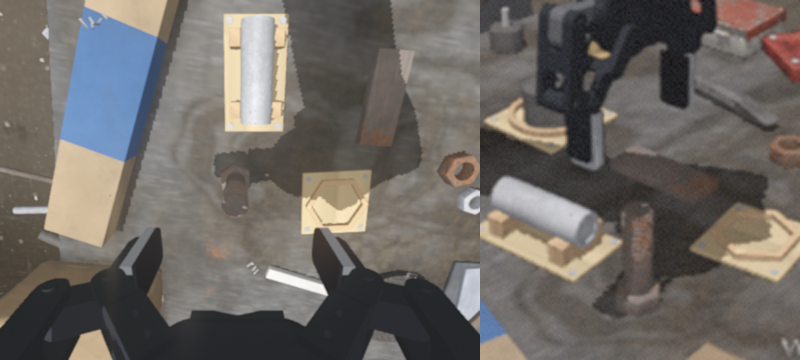

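Emit:
jog_arm:
  motion:
    - [1, [0.0022, 0.02, -0.0012], [0, 0, 0]]
    - [1, [0, 0.03, 0], [0, 0, 0]]
    - [1, [0, 0.025, 0], [0, 0, 0]]
    - [1, [0, 0.015, 0], [0, 0, 0]]
    - [1, [0, 0.0025, 0], [0, 0, 0]]
    - [1, [0, 0, 0], [0, 0, 0]]
    - [0, [0, 0, 0], [0, 0, 0]]
    - [0, [0, 0, 0], [0, 0, 0]]
    - [0, [0, 0, 0], [0, 0, 0]]
    - [0, [0, 0, 0], [0, 0, 0]]
  force: 60

```text
clock: 17.08
tcp_pos: [0.4469, -0.3631, 0.0095]
orientation: [-1.281, 1.088, -1.091]
contact_force: [0.0, -0.2, -0.3]
grip_width: 0.0389
```

Emit:
jog_arm:
  motion:
    - [0, [0, 0, 0], [0, 0, 0]]
    - [0, [0, 0, 0], [0, 0, 0]]
    - [0, [0, 0, 0], [0, 0, 0]]
    - [0, [0, 0, 0], [0, 0, 0]]
    - [0, [0, 0, 0], [0, 0, 0]]
    - [0, [0, 0, 0], [0, 0, 0]]

```text
clock: 17.58
tcp_pos: [0.4465, -0.3629, 0.0092]
orientation: [-1.281, 1.089, -1.09]
contact_force: [-1.4, 1.8, 6.0]
grip_width: 0.0184
```

```bash
python3 - <<'E'
from h import *
plan(.555,-.372,.06,9.2)
s=grab('scene'); f=grab('wrist')
save('c18.png',np.hstack([cv2.resize(f['image'],(480,360)),cv2.resize(s['image'][200:380,260:420],(320,360),interpolation=cv2.INTER_CUBIC)]))
E
```

```text
t 17.58 tcp [ 446.5 -362.9    9.2] psi 9.2 tilt(y axis) [ 0.001 -0.    -1.   ] F [-1.4  1.8  6. ] grip 0.0184
 shift tool now mm [ 26.4 -50.7 105.6]  turn y deg 0.0
 shift after turn [ 26.3 -50.7 105.6]
```

View pics/c18.png

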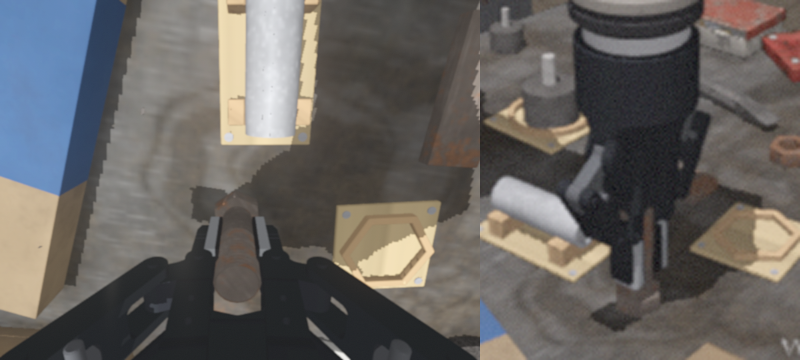

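Emit:
jog_arm:
  motion:
    - [0, [0, -0.015, 0], [0, 0, 0]]
    - [0, [0, -0.02, 0], [0, 0, 0]]
    - [0, [0.003, -0.01, 0.01], [0, 0, 0]]
    - [0, [0.006, 0, 0.024], [0, 0, 0]]
    - [0, [0.008, 0, 0.03], [0, 0, 0]]
    - [0, [0.007, 0, 0.024], [0, 0, 0]]
    - [0, [0.004, 0, 0.014], [0, 0, 0]]
    - [0, [0.001, 0, 0.004], [0, 0, 0]]
    - [0, [0, 0, 0], [0, 0, 0]]
    - [0, [0, 0, 0], [0, 0, 0]]

```text
clock: 18.52
tcp_pos: [0.5539, -0.3743, 0.053]
orientation: [-1.282, 1.092, -1.089]
contact_force: [-1.1, -0.4, -1.5]
grip_width: 0.0181
```

Emit:
jog_arm:
  motion:
    - [0, [0, 0, 0], [0, 0, 0]]
    - [0, [0, 0, 0], [0, 0, 0]]

```text
clock: 18.68
tcp_pos: [0.5539, -0.3746, 0.0534]
orientation: [-1.281, 1.092, -1.09]
contact_force: [-0.4, -0.1, -1.3]
grip_width: 0.0176
```

```bash
python3 - <<'E'
from h import *
plan(.5557,-.3727,.013,9.2)
s=grab('scene'); f=grab('wrist')
save('c19.png',np.hstack([cv2.resize(f['image'],(480,360)),cv2.resize(s['image'][180:360,300:460],(320,360),interpolation=cv2.INTER_CUBIC)]))
w=cloud(f);o,M=st()
m=(np.hypot(w[...,0]-o['tcp_pos'][0],w[...,1]-o['tcp_pos'][1])<.016)&(w[...,2]>o['tcp_pos'][2]+.055)&(w[...,2]<o['tcp_pos'][2]+.075)
uv=np.argwhere(m); print('bolt top',m.sum(),rect(w[m]),np.median(w[m],0).round(4))
for k,f in (('wrist',f),('scene',s)):
  fi=f['image'].astype(int); ply=(fi[...,0]>120)&(fi[...,0]-fi[...,2]>40); w=cloud(f)
  W=ply&(np.hypot(w[...,0]-.555,w[...,1]+.372)<.055); print('hex',W.sum(),rect(w[W]))
E
```

```text
t 18.68 tcp [ 553.9 -374.6   53.4] psi 9.1 tilt(y axis) [-0.001  0.    -1.   ] F [-0.4 -0.1 -1.3] grip 0.0176
 shift tool now mm [-1.6 40.4  2.2]  turn y deg -0.1
 shift after turn [-1.6 40.4  2.2]
bolt top 4042 [ 554.  -374.4   24.4   23.8    8.2] [ 0.5538 -0.3706  0.1173]
hex 8842 [ 559.  -373.7   80.2   73.    12.3]
hex 1102 [ 552.9 -372.3   70.7   69.8  -76.6]
```

View pics/c19.png

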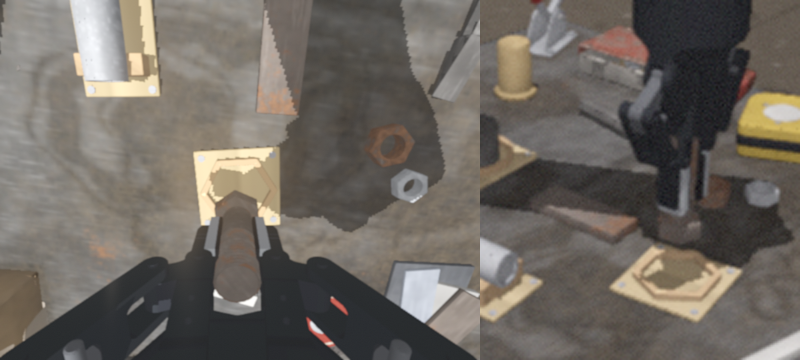

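Emit:
jog_arm:
  motion:
    - [0, [0, 0.01, 0.0017], [0, 0, 0]]
    - [0, [0, 0.015, 0], [0, 0, 0]]
    - [0, [0, 0.008, 0], [0, 0, 0]]
    - [0, [0, 0.004, 0], [0, 0, 0]]
    - [0, [0, 0.002, 0], [0, 0, 0]]
    - [0, [0, 0.0005, 0], [0, 0, 0]]
    - [0, [0, 0, 0], [0, 0, 0]]
    - [0, [0, 0, 0], [0, 0, 0]]

```text
clock: 19.45
tcp_pos: [0.5573, -0.3742, 0.0138]
orientation: [-1.281, 1.089, -1.09]
contact_force: [0.2, -0.5, -1.7]
grip_width: 0.0179
```

```bash
python3 - <<'E'
from h import *
plan(.5557,-.3727,.013,9.2)
s=grab('scene')
save('c20.png',cv2.resize(s['image'][230:350,340:460],(600,600),interpolation=cv2.INTER_CUBIC))
E
```

```text
t 19.45 tcp [ 557.3 -374.2   13.8] psi 9.2 tilt(y axis) [ 0. -0. -1.] F [ 0.2 -0.5 -1.7] grip 0.0179
 shift tool now mm [-1.8  0.8 -1.3]  turn y deg 0.0
 shift after turn [-1.8  0.8 -1.3]
```

View pics/c20.png

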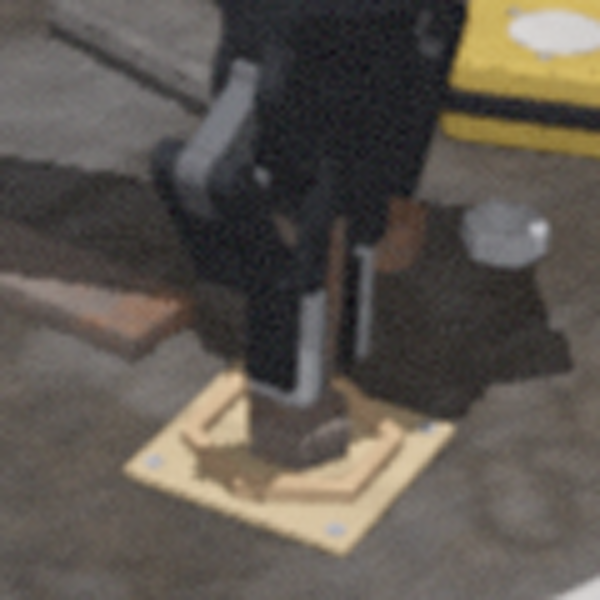

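Emit:
jog_arm:
  motion:
    - [0, [0, 0.0008, -0.001], [0, 0, 0]]
    - [0, [0, 0.0006, 0], [0, 0, 0]]
    - [0, [0, 0, 0], [0, 0, 0]]
    - [0, [0, 0, 0], [0, 0, 0]]

```text
clock: 19.83
tcp_pos: [0.5565, -0.3743, 0.0132]
orientation: [-1.281, 1.089, -1.09]
contact_force: [-0.6, 0.5, 4.3]
grip_width: 0.0179
```

Contact at 4 N, z as expected. Releasing slowly, then rising.

Emit:
jog_arm:
  motion:
    - [0.35, [0, 0, 0], [0, 0, 0]]
    - [0.35, [0, 0, 0], [0, 0, 0]]
    - [0.8, [0, 0, 0], [0, 0, 0]]
    - [1, [0, 0, 0], [0, 0, 0]]
    - [1, [0, 0, 0], [0, 0, 0]]
    - [1, [0, 0, 0], [0, 0, 0]]
    - [1, [0, -0.02, 0], [0, 0, 0]]
    - [1, [0, -0.03, 0], [0, 0, 0]]
    - [1, [0, -0.03, 0], [0, 0, 0]]
    - [1, [0, -0.015, 0], [0, 0, 0]]

```text
clock: 20.67
tcp_pos: [0.5574, -0.3755, 0.1111]
orientation: [-1.28, 1.086, -1.093]
contact_force: [0.1, -0.2, -0.1]
grip_width: 0.0853
```

Emit:
jog_arm:
  motion:
    - [1, [0, 0, 0], [0, 0, 0]]
    - [1, [0, 0, 0], [0, 0, 0]]
    - [1, [0, 0, 0], [0, 0, 0]]

```text
clock: 20.92
tcp_pos: [0.5557, -0.3736, 0.1067]
orientation: [-1.281, 1.091, -1.088]
contact_force: [0.5, 0.1, 0.0]
grip_width: 0.0856
```

```bash
python3 - <<'E'
from h import *
plan(.5692,-.2631,.09,5.9)
s=grab('scene'); f=grab('wrist')
save('c21.png',np.hstack([cv2.resize(f['image'],(480,360)),cv2.resize(s['image'][180:360,300:460],(320,360),interpolation=cv2.INTER_CUBIC)]))
w=cloud(dict(f,range_z=cv2.medianBlur(f['range_z'],3)))
for lo,hi in ((.012,.02),(.03,.06),(.07,.085)):
    m=(np.hypot(w[...,0]-.555,w[...,1]+.372)<.03)&(w[...,2]>lo)&(w[...,2]<hi); print(lo,m.sum(),rect(w[m]),np.median(w[m],0).round(4))
m=(np.hypot(w[...,0]-.569,w[...,1]+.263)<.055)&(w[...,2]>.005)&(w[...,2]<.02); print('bar',m.sum(),rect(w[m]),np.median(w[m],0).round(4))
E
```

```text
t 20.92 tcp [ 555.7 -373.6  106.7] psi 9.3 tilt(y axis) [-0.001  0.001 -1.   ] F [0.5 0.1 0. ] grip 0.0856
 shift tool now mm [-106.9   16.7   31.1]  turn y deg 3.4
 shift after turn [-108.5   16.7   24.8]
0.012 559 [ 555.2 -370.5   28.6   25.6   14.6] [ 0.5538 -0.3665  0.0156]
0.03 354 [ 554.8 -368.    20.4    8.9   12.9] [ 0.5546 -0.3651  0.0482]
0.07 1025 [ 556.3 -373.8   20.8   20.1  -80.4] [ 0.556  -0.3724  0.0773]
bar 6581 [ 569.3 -264.2   85.2   32.2  -84.3] [ 0.5689 -0.2609  0.009 ]
```

View pics/c21.png

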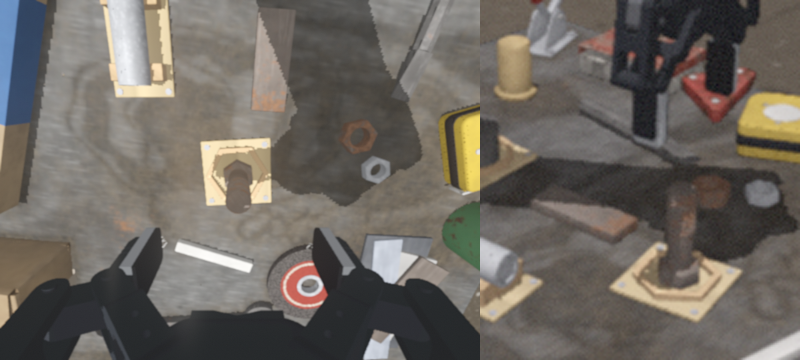

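The bolt stands upright in the hex nest, top at (556, -373), z 77 mm. Next, the bar.

Emit:
jog_arm:
  motion:
    - [1, [0, 0, 0], [0, 3.5, 0]]
    - [1, [-0.018, 0, 0.004], [0, 0, 0]]
    - [1, [-0.03, 0, 0.007], [0, 0, 0]]
    - [1, [-0.03, 0, 0.007], [0, 0, 0]]
    - [1, [-0.02, 0, 0.005], [0, 0, 0]]
    - [1, [-0.0098, 0, 0.002], [0, 0, 0]]
    - [1, [0, 0, 0], [0, 0, 0]]
    - [1, [0, 0, 0], [0, 0, 0]]
    - [1, [0, 0, 0], [0, 0, 0]]

```text
clock: 21.77
tcp_pos: [0.5695, -0.2667, 0.1075]
orientation: [-1.255, 1.136, -1.138]
contact_force: [0.3, -0.8, -0.6]
grip_width: 0.0854
```

```bash
python3 - <<'E'
from h import *
plan(.5693,-.2638,-.0145,5.8)
f=grab('wrist'); save('c22.png',f['image'])
w=cloud(dict(f,range_z=cv2.medianBlur(f['range_z'],3)))
m=(np.hypot(w[...,0]-.569,w[...,1]+.263)<.055)&(w[...,2]>.005)&(w[...,2]<.02); print('bar',m.sum(),rect(w[m]),np.median(w[m],0).round(4))
E
```

```text
t 21.77 tcp [ 569.5 -266.7  107.5] psi 5.6 tilt(y axis) [-0.    -0.001 -1.   ] F [ 0.3 -0.8 -0.6] grip 0.0854
 shift tool now mm [-3.10e+00  1.22e+02  1.00e-01]  turn y deg -0.2
 shift after turn [-3.10e+00  1.22e+02  1.00e-01]
bar 4456 [ 569.1 -263.9   84.6   32.1  -84.3] [ 0.5688 -0.2605  0.0092]
```

View pics/c22.png

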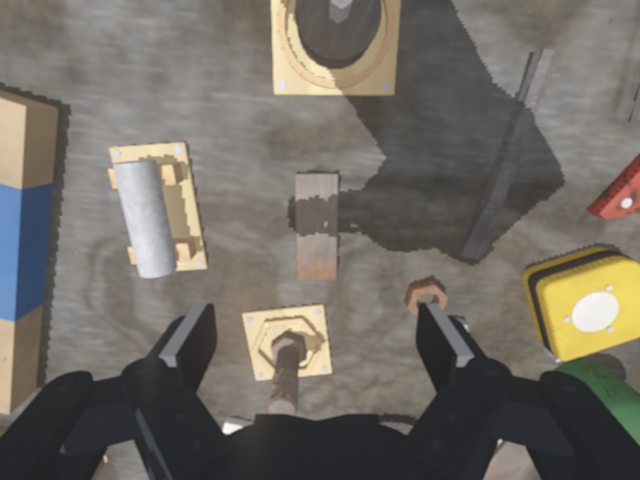

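Emit:
jog_arm:
  motion:
    - [1, [-0.0028, 0.02, 0], [0, 0, 0]]
    - [1, [0, 0.035, 0], [0, 0, 0]]
    - [1, [0, 0.035, 0], [0, 0, 0]]
    - [1, [0, 0.022, 0], [0, 0, 0]]
    - [1, [0, 0.008, 0], [0, 0, 0]]
    - [1, [0, 0, 0], [0, 0, 0]]
    - [0, [0, 0, 0], [0, 0, 0]]
    - [0, [0, 0, 0], [0, 0, 0]]
    - [0, [0, 0, 0], [0, 0, 0]]
    - [0, [0, 0, 0], [0, 0, 0]]
  force: 60

```text
clock: 22.65
tcp_pos: [0.571, -0.2622, -0.0109]
orientation: [-1.254, 1.133, -1.137]
contact_force: [0.1, -0.3, -0.5]
grip_width: 0.0382
```

Emit:
jog_arm:
  motion:
    - [0, [0, 0, 0], [0, 0, 0]]
    - [0, [0, 0, 0], [0, 0, 0]]
    - [0, [0, 0, 0], [0, 0, 0]]
    - [0, [0, 0, 0], [0, 0, 0]]
    - [0, [0, 0, 0], [0, 0, 0]]

```text
clock: 23.07
tcp_pos: [0.5709, -0.2621, -0.0108]
orientation: [-1.254, 1.133, -1.136]
contact_force: [-2.0, 0.4, 7.1]
grip_width: 0.0296
```

```bash
python3 - <<'E'
from h import *
plan(.437,.005,.05,3.4)
s=grab('scene'); f=grab('wrist')
save('c23.png',np.hstack([cv2.resize(f['image'],(480,360)),cv2.resize(s['image'][180:360,270:430],(320,360),interpolation=cv2.INTER_CUBIC)]))
E
```

```text
t 23.07 tcp [ 570.9 -262.1  -10.8] psi 5.7 tilt(y axis) [ 0.002 -0.001 -1.   ] F [-2.   0.4  7.1] grip 0.0296
 shift tool now mm [-279.1  -61.2 -106.4]  turn y deg 2.3
 shift after turn [-274.5  -61.2 -117.7]
```

View pics/c23.png

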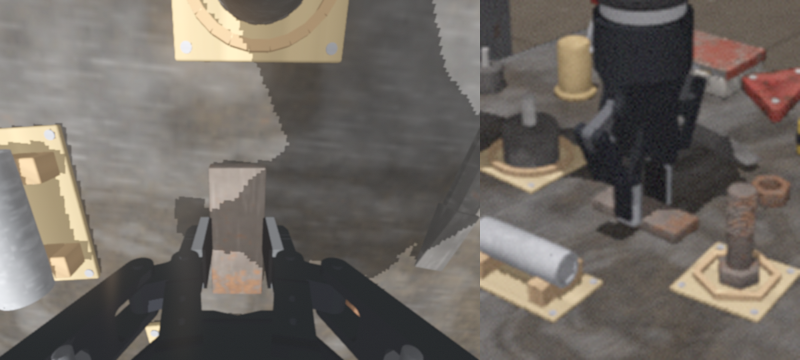

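```bash
python3 - <<'E'
from h import *
f=load('wrist'); w=cloud(f)
for v in range(284,312,3): print(v,[ (w[v,u]*1000).round(0).astype(int).tolist() for u in (262,268,272,276,364,370)])
E
```

```text
284 [[545, -256, -1], [548, -256, -2], [550, -256, -2], [552, -256, -2], [593, -251, -1], [595, -251, -2]]
287 [[545, -258, -2], [548, -258, -2], [550, -258, -3], [552, -257, -1], [593, -253, -1], [596, -253, -2]]
290 [[545, -260, -3], [549, -254, 8], [551, -253, 9], [553, -254, 9], [591, -249, 9], [596, -255, -2]]
293 [[545, -261, -2], [550, -254, 11], [551, -254, 11], [553, -254, 12], [591, -250, 11], [596, -256, -1]]
296 [[546, -263, -2], [550, -254, 14], [552, -253, 15], [553, -254, 13], [590, -250, 14], [596, -257, -1]]
299 [[546, -265, -3], [550, -254, 17], [552, -254, 17], [554, -253, 17], [590, -250, 17], [597, -260, -3]]
302 [[547, -258, 12], [551, -254, 19], [552, -254, 19], [554, -253, 20], [590, -250, 19], [593, -253, 13]]
305 [[549, -254, 23], [551, -254, 22], [553, -254, 21], [554, -253, 22], [589, -250, 22], [593, -254, 15]]
308 [[549, -254, 24], [551, -253, 25], [553, -254, 23], [555, -253, 25], [589, -250, 24], [593, -254, 16]]
311 [[549, -253, 27], [552, -254, 26], [553, -253, 27], [555, -253, 27], [589, -250, 27], [591, -250, 26]]
```

The pad tips are at z≈9 mm, so they overlap only the bar's top edge. I'll reopen, go 5.5 mm lower and regrip.

Emit:
jog_arm:
  motion:
    - [0.6, [0, 0, 0], [0, 0, 0]]
    - [0.6, [0, 0, 0], [0, 0, 0]]
    - [0.6, [0, 0.003, 0], [0, 0, 0]]
    - [0.6, [0, 0.0025, 0], [0, 0, 0]]
    - [0.6, [0, 0, 0], [0, 0, 0]]
    - [0.3, [0, 0, 0], [0, 0, 0]]
    - [0, [0, 0, 0], [0, 0, 0]]
    - [0, [0, 0, 0], [0, 0, 0]]
    - [0, [0, 0, 0], [0, 0, 0]]
    - [0, [0, 0, 0], [0, 0, 0]]
  force: 45

```text
clock: 24.0
tcp_pos: [0.5721, -0.2628, -0.0153]
orientation: [-1.253, 1.132, -1.138]
contact_force: [-2.6, 1.7, 20.5]
grip_width: 0.0307
```

Emit:
jog_arm:
  motion:
    - [0, [0, 0, 0], [0, 0, 0]]
    - [0, [0, 0, 0], [0, 0, 0]]

```text
clock: 24.17
tcp_pos: [0.5721, -0.2628, -0.0153]
orientation: [-1.253, 1.132, -1.138]
contact_force: [-2.1, 1.6, 20.4]
grip_width: 0.0303
```

```bash
python3 - <<'E'
from h import *
plan(.437,.005,.05,3.4)
f=grab('wrist');w=cloud(f); save('c24.png',cv2.resize(f['image'][150:450,160:480],(640,600)))
for v in range(284,300,3): print(v,[ (w[v,u]*1000).round(0).astype(int).tolist() for u in (262,268,272,276,364,370)])
E
```

```text
t 24.17 tcp [ 572.1 -262.8  -15.3] psi 5.7 tilt(y axis) [ 0.004 -0.001 -1.   ] F [-2.1  1.6 20.4] grip 0.0303
 shift tool now mm [-279.8  -66.2 -107.4]  turn y deg 2.3
 shift after turn [-275.3  -66.2 -118.7]
284 [[547, -254, -1], [550, -254, -1], [551, -254, -2], [553, -254, -2], [593, -250, -2], [595, -250, -1]]
287 [[547, -256, -2], [550, -256, -2], [551, -256, -2], [553, -256, -1], [593, -253, -3], [596, -252, -2]]
290 [[547, -258, -1], [550, -255, 3], [552, -255, 4], [554, -254, 4], [592, -250, 4], [596, -253, -1]]
293 [[547, -260, -2], [551, -255, 7], [552, -255, 7], [554, -254, 7], [592, -251, 7], [596, -255, -2]]
296 [[547, -261, -1], [551, -255, 9], [553, -255, 9], [554, -254, 9], [591, -251, 9], [596, -256, -2]]
299 [[547, -263, -2], [551, -255, 12], [553, -254, 12], [555, -254, 12], [591, -251, 12], [597, -258, -2]]
```

View pics/c24.png

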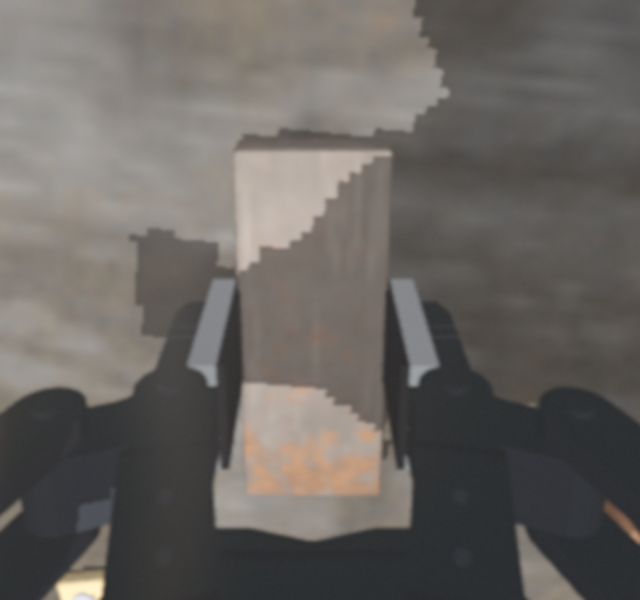

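Emit:
jog_arm:
  motion:
    - [0, [0, -0.008, 0], [0, 0, 0]]
    - [0, [0, -0.02, 0], [0, 0, 0]]
    - [0, [0, -0.03, 0], [0, 0, 0]]
    - [0, [0, -0.025, 0], [0, 0, 0]]
    - [0, [0, -0.01, 0], [0, 0, 0]]
    - [0, [0, 0, 0], [0, 2.3, 0]]
    - [0, [0, 0, 0], [0, 0, 0]]
    - [0, [0, 0, 0], [0, 0, 0]]

```text
clock: 24.88
tcp_pos: [0.5692, -0.261, 0.074]
orientation: [-1.238, 1.166, -1.163]
contact_force: [-0.5, 0.8, -1.8]
grip_width: 0.0306
```

```bash
python3 - <<'E'
from h import *
plan(.437,.005,.075,3.4)
s=grab('scene'); f=grab('wrist')
save('c25.png',np.hstack([cv2.resize(f['image'],(480,360)),cv2.resize(s['image'][140:320,270:430],(320,360),interpolation=cv2.INTER_CUBIC)]))
E
```

```text
t 24.88 tcp [ 569.2 -261.    74. ] psi 3.5 tilt(y axis) [-0.002  0.001 -1.   ] F [-0.5  0.8 -1.8] grip 0.0306
 shift tool now mm [-273.6   -0.6 -115.7]  turn y deg 0.1
 shift after turn [-273.4   -0.6 -116.2]
```

View pics/c25.png

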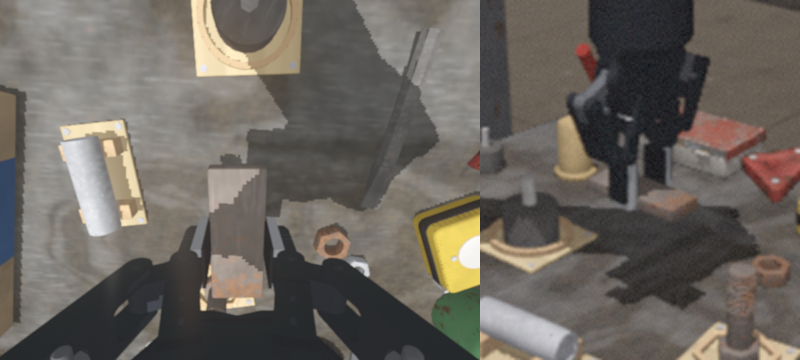

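Emit:
jog_arm:
  motion:
    - [0, [-0.01, 0, -0.0042], [0, 0, 0]]
    - [0, [-0.025, 0, -0.0106], [0, 0, 0]]
    - [0, [-0.034, 0, -0.0144], [0, 0, 0]]
    - [0, [-0.034, 0, -0.0144], [0, 0, 0]]
    - [0, [-0.034, 0, -0.0144], [0, 0, 0]]
    - [0, [-0.034, 0, -0.0144], [0, 0, 0]]
    - [0, [-0.034, 0, -0.0144], [0, 0, 0]]
    - [0, [-0.034, 0, -0.0144], [0, 0, 0]]
    - [0, [-0.024, 0, -0.0102], [0, 0, 0]]
    - [0, [-0.0104, 0, -0.0044], [0, 0, 0]]

```text
clock: 25.82
tcp_pos: [0.4347, 0.0082, 0.0744]
orientation: [-1.241, 1.164, -1.158]
contact_force: [-0.2, -0.6, -1.8]
grip_width: 0.0307
```

Emit:
jog_arm:
  motion:
    - [0, [0, 0, 0], [0, 0, 0]]
    - [0, [0, 0, 0], [0, 0, 0]]
    - [0, [0, 0.015, 0], [0, 0, 0]]
    - [0, [0, 0.02, 0], [0, 0, 0]]
    - [0, [0, 0.01, 0], [0, 0, 0]]
    - [0, [0, 0, 0], [0, 0, 0]]
    - [0, [0, 0, 0], [0, 0, 0]]
    - [0, [0, 0, 0], [0, 0, 0]]

```text
clock: 26.48
tcp_pos: [0.4385, 0.0037, 0.0306]
orientation: [-1.236, 1.165, -1.166]
contact_force: [-0.0, 1.0, -1.8]
grip_width: 0.0304
```

```bash
python3 - <<'E'
from h import *
plan(.437,.005,-.011,3.4)
s=grab('scene'); f=grab('wrist'); t=grab('top')
save('c26.png',np.hstack([cv2.resize(f['image'],(480,360)),cv2.resize(s['image'][160:340,120:280],(320,360),interpolation=cv2.INTER_CUBIC)]))
w=cloud(dict(f,range_z=cv2.medianBlur(f['range_z'],3))); o,M=st()
q=(w-o['tcp_pos'])@M
m=(abs(q[...,0])<.05)&(abs(q[...,2])<.0165)&(q[...,1]<-.018)&(q[...,1]>-.035); m[330:]=0
print('bar top in tool',m.sum(),(np.nanpercentile(q[m],[1,50,99],axis=0)*1000).round(1))
fi=f['image'].astype(int); ply=(fi[...,0]>110)&(fi[...,0]-fi[...,2]>35)&(w[...,2]<.02)&(np.hypot(w[...,0]-.437,w[...,1]-.005)<.07)
uv=blob(ply,(0,0,640,480)); p=w[uv[:,1],uv[:,0]]; print('obl',len(uv),rect(p), (np.nanpercentile((p-o['tcp_pos'])@M,[.5,99.5],axis=0)*1000).round(1))
E
```

```text
t 26.48 tcp [438.5   3.7  30.6] psi 3.4 tilt(y axis) [ 0.001 -0.    -1.   ] F [-0.   1.  -1.8] grip 0.0304
 shift tool now mm [-1.4 41.6 -1.5]  turn y deg -0.0
 shift after turn [-1.4 41.6 -1.5]
bar top in tool 8494 [[-41.  -31.2 -15.6]
 [-19.4 -24.5  -0. ]
 [  6.1 -19.8  15.7]]
obl 6002 [435.9  24.1  67.9  57.7 -86.7] [[-53.9  21.1 -29.3]
 [ 11.7  32.3  26.9]]
```

View pics/c26.png

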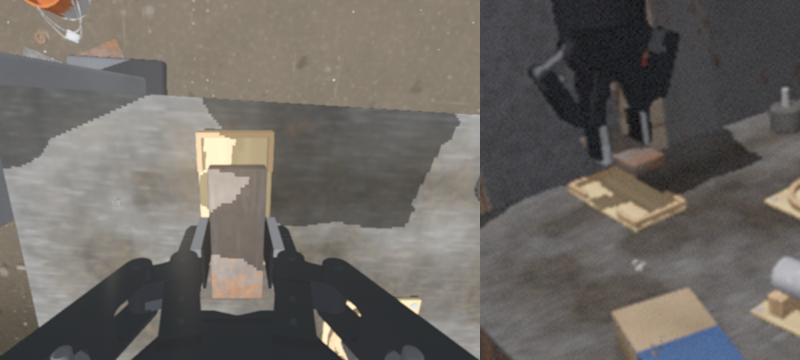

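Emit:
jog_arm:
  motion:
    - [0, [-0.002, 0.01, -0.0013], [0, 0, 0]]
    - [0, [0, 0.012, 0], [0, 0, 0]]
    - [0, [0, 0.01, 0], [0, 0, 0]]
    - [0, [0, 0.005, 0], [0, 0, 0]]
    - [0, [0, 0.002, 0], [0, 0, 0]]
    - [0, [0, 0, 0], [0, 0, 0]]
    - [0, [0, 0, 0], [0, 0, 0]]
    - [0, [0, 0, 0], [0, 0, 0]]

```text
clock: 27.3
tcp_pos: [0.4369, 0.0062, -0.0085]
orientation: [-1.236, 1.164, -1.165]
contact_force: [-0.2, -0.0, -1.8]
grip_width: 0.0305
```

```bash
python3 - <<'E'
from h import *
plan(.437,.005,-.011,3.4)
s=grab('scene'); f=grab('wrist')
save('c27.png',np.hstack([cv2.resize(f['image'][100:430,140:500],(480,440)),cv2.resize(s['image'][210:300,150:215],(318,440),interpolation=cv2.INTER_CUBIC)]))
E
```

```text
t 27.30 tcp [436.9   6.2  -8.5] psi 3.4 tilt(y axis) [ 0.001  0.    -1.   ] F [-0.2 -0.  -1.8] grip 0.0305
 shift tool now mm [ 1.2  2.5 -0. ]  turn y deg 0.0
 shift after turn [ 1.2  2.5 -0. ]
```

View pics/c27.png

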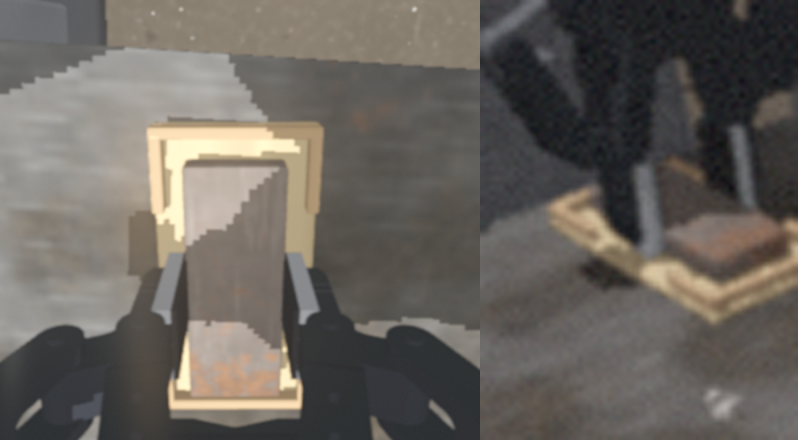

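Emit:
jog_arm:
  motion:
    - [0, [0, 0.0015, 0], [0, 0, 0]]
    - [0, [0, 0.001, 0], [0, 0, 0]]
    - [0, [0, 0, 0], [0, 0, 0]]
    - [0, [0, 0, 0], [0, 0, 0]]

```text
clock: 27.73
tcp_pos: [0.4368, 0.0063, -0.0113]
orientation: [-1.237, 1.165, -1.165]
contact_force: [0.5, 0.6, 0.8]
grip_width: 0.0304
```

```bash
python3 - <<'E'
from h import *
plan(.437,.005,-.011,3.4)
f=grab('wrist'); w=cloud(f); o,M=st(); q=(w-o['tcp_pos'])@M*1000
u=316
for v in list(range(190,240,3))+list(range(385,430,3)): print(v,q[v,u].round(0),(w[v,u,2]*1000).round(0),f['image'][v,u])
E
```

```text
t 27.73 tcp [436.8   6.3 -11.3] psi 3.4 tilt(y axis) [ 0.  0. -1.] F [0.5 0.6 0.8] grip 0.0304
 shift tool now mm [ 1.3 -0.3  0.1]  turn y deg 0.0
 shift after turn [ 1.3 -0.3  0.1]
190 [-52.  -9.   0.] -2.0 [165 160 154]
193 [-52. -13.   0.] 1.0 [167 150 120]
196 [-52. -19.   0.] 8.0 [185 159 124]
199 [-51. -20.   0.] 8.0 [251 224 182]
202 [-50. -21.   0.] 10.0 [253 226 186]
205 [-48. -20.   0.] 9.0 [248 222 182]
208 [-46. -15.   0.] 4.0 [255 241 202]
211 [-45. -15.   0.] 4.0 [255 240 201]
214 [-43. -14.   0.] 3.0 [255 241 201]
217 [-42. -15.   0.] 3.0 [248 229 189]
220 [-41. -18.   0.] 6.0 [133 119 102]
223 [-42. -23.   0.] 12.0 [133 120 106]
226 [-40. -24.   0.] 12.0 [187 174 162]
229 [-40. -25.   0.] 13.0 [193 180 168]
232 [-38. -24.   0.] 13.0 [193 180 168]
235 [-37. -25.   0.] 14.0 [193 180 168]
238 [-36. -25.   0.] 13.0 [193 180 168]
385 [ 36. -25.   0.] 13.0 [186 152 126]
388 [ 38. -24.   0.] 13.0 [192 153 125]
391 [ 40. -25.   0.] 13.0 [194 155 125]
394 [ 41. -25.   0.] 13.0 [191 152 126]
397 [ 43. -24.   0.] 13.0 [173 143 119]
400 [ 52. -16.   0.] 5.0 [152 128 100]
403 [ 51. -20.   0.] 9.0 [167 142 109]
406 [ 53. -20.   0.] 9.0 [248 221 179]
409 [ 54. -21.   0.] 9.0 [253 225 185]
412 [67. -9.  0.] -2.0 [133 123 110]
415 [ 68. -10.   0.] -1.0 [127 119 107]
418 [ 71. -10.   0.] -2.0 [132 124 112]
421 [ -9. -89.   0.] 77.0 [59 57 56]
424 [-10. -90.   0.] 79.0 [53 52 52]
427 [-10. -92.   0.] 81.0 [51 49 51]
```

The bar lies centred: it spans -41.5 to 43.5 mm and the plate -52 to 55 mm in tool x. Its top is at 13–14 mm, so it is on the floor. Releasing.

Emit:
jog_arm:
  motion:
    - [0.5, [0, 0, 0], [0, 0, 0]]
    - [0.5, [0, 0, 0], [0, 0, 0]]
    - [0.8, [0, 0, 0], [0, 0, 0]]
    - [1, [0, 0, 0], [0, 0, 0]]
    - [1, [0, 0, 0], [0, 0, 0]]
    - [1, [0, -0.015, 0], [0, 0, 0]]
    - [1, [0, -0.03, 0], [0, 0, 0]]
    - [1, [0, -0.035, 0], [0, 0, 0]]
    - [1, [0, -0.035, 0], [0, 0, 0]]
    - [1, [0, -0.02, 0], [0, 0, 0]]

```text
clock: 28.62
tcp_pos: [0.4376, 0.0059, 0.1264]
orientation: [-1.234, 1.164, -1.166]
contact_force: [0.0, 0.4, -0.4]
grip_width: 0.0852
```

Emit:
jog_arm:
  motion:
    - [1, [-0.02, 0, 0], [0, 0, 0]]
    - [1, [-0.035, -0.005, 0], [0, 0, 0]]
    - [1, [-0.038, -0.01, 0], [0, 0, 0]]
    - [1, [-0.038, -0.01, 0], [0, 0, 0]]
    - [1, [-0.038, -0.01, 0], [0, 0, 0]]
    - [1, [-0.02, 0, 0], [0, 0, 0]]
    - [1, [0, 0, 0], [0, 0, 0]]
    - [1, [0, 0, 0], [0, 0, 0]]
    - [1, [0, 0, 0], [0, 0, 0]]

```text
clock: 29.37
tcp_pos: [0.4249, 0.1938, 0.1583]
orientation: [-1.238, 1.166, -1.166]
contact_force: [0.1, 0.4, -0.2]
grip_width: 0.0853
```

```bash
python3 - <<'E'
from h import *
plan(.437,.2,.2)
t=grab('top'); s=grab('scene')
save('top9.png',t['image']); save('scene9.png',s['image'][120:400,80:500])
f=t; w=cloud(f)
zf=cv2.medianBlur(f['range_z'],5); w2=cloud(dict(f,range_z=zf))
im=f['image'].astype(int); ply=(im[...,0]>150)&(im[...,0]-im[...,2]>40)
for k,c,rad,lo,hi,zt in [('saw',(.568,-.1245),.035,.028,.05,.039),('bolttop',(.556,-.372),.025,.06,.1,.078),('nipple',(.4485,-.2624),.055,.026,.06,.03),('bar',(.437,.005),.05,.0105,.03,.014),('brass',(.691,-.0455),.04,.045,.1,.056),('chisel',(.700,-.2),.09,.008,.1,.015)]:
    m=(np.hypot(w2[...,0]-c[0],w2[...,1]-c[1])<rad)&(w2[...,2]>lo)&(w2[...,2]<hi)
    if m.sum()<20: print(k,'few',m.sum()); continue
    uv=blob(m,(0,0,640,480)); p=plane(f,uv,zt); print(k,len(uv),rect(p),'z',np.nanmedian(w[uv[:,1],uv[:,0],2]).round(4))
E
```

```text
t 29.37 tcp [424.9 193.8 158.3] psi 3.4 tilt(y axis) [-0.001 -0.001 -1.   ] F [ 0.1  0.4 -0.2] grip 0.0853
 shift tool now mm [ -5.5 -41.7  12.4]  turn y deg 0.0
saw 793 [ 5.675e+02 -1.255e+02  4.960e+01  4.750e+01  2.000e-01] z 0.0381
bolttop 186 [ 555.5 -370.6   22.6   20.8  -45.9] z 0.0782
nipple 917 [ 448.4 -263.1   81.4   27.   -80.9] z 0.0369
bar 1167 [437.2   5.4  85.5  31.9 -86.7] z 0.0144
brass 390 [690.7 -46.2  33.1  31.9   0.9] z 0.0561
chisel 882 [ 700.2 -199.7  147.8   17.7   84. ] z 0.014
```

View pics/top9.png

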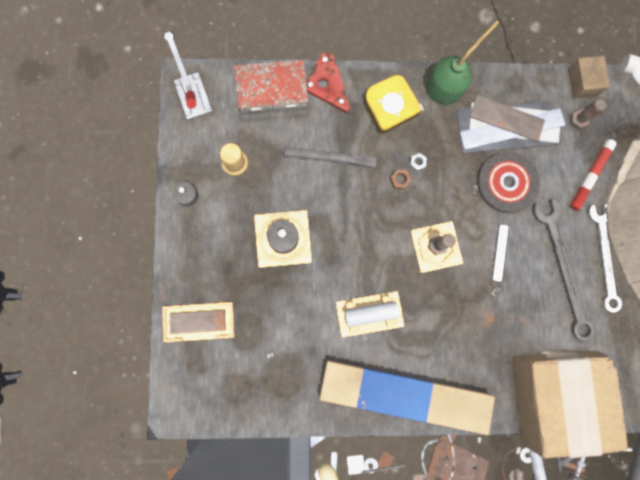

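View pics/scene9.png

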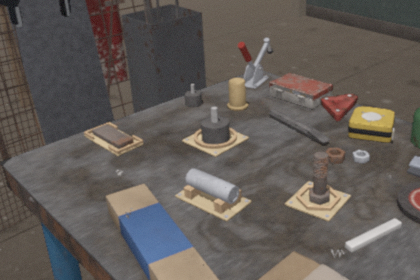

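All four parts measure within 2 mm of their nest centres, at the right heights. The brass fitting and chisel have not moved, and the robot is clear. Handing in.

```bash
python3 - <<'E'
from h import *
print(r.hand_in())
E
```

```text
the job is handed in; nothing more can be done
None
```

All four parts are in their nests, and I handed the job in at about 29.5 s of the 112 s allowed. No verdict is reported.

| Part | Measured position (mm) | Nest centre (mm) | Other checks |
|---|---|---|---|
| Large hole saw | (567.5, -125.5) | (568.4, -124.3) | cup top at 38 mm, 39 expected |
| Hex bolt | (555.5, -370.6) | (555.4, -372.0) | upright, top at 78 mm, as expected |
| Pipe nipple | (448.4, -263.1), -80.9° | (448.5, -262.4), -80.8° | on both V-blocks, top at 37 mm, 38.6 expected |
| Flat bar | (437.2, 5.4), -86.7° | (437.6, 6.2), -86.6° | flat, top at 14 mm, as expected |

These are from the last top-camera picture. The brass fitting and chisel read within 0.3 mm of where they started. The robot stands clear of the bench with no contact force.

**What disagreed or went wrong:**
- **Tool frame:** the real fingertips sit about 39 mm further back than the stated tool frame. My first close on the saw therefore shut above the cup, around the arbor. It moved nothing, and I corrected for the offset from then on.
- **Nipple grasp:** the wrist force reached about 37 N as the fingers closed on the nipple at bench level. The limit is 120 N.
- **Bar grasp:** the first grip caught only the bar's top edge, so I reopened and gripped lower before lifting.
- **Camera agreement:** the wrist and top cameras differed by up to 3 mm on the oblong and hexagonal nest positions. I placed between the two readings, and for the bar also checked the gaps directly.

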